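# Fetch the oil bottle from behind the tall ware and restore the reagent tray

### The arm

A 6-joint arm with a two-finger parallel gripper is mounted at the origin on a cart in front of the work surface, level with it; the furniture and walls round the work are solid. World frame = base frame: x ahead of the robot, y to its left, z up, the work surface at z = 0. Lengths are in m, angles in rad, forces in N, time in s.
With the tool pointing down it reaches from about 0.375 to 0.925 m from the base axis. Payload 5.7 kg.
Tool frame: the origin (TCP) lies between the finger pads; the fingertips stand 11 mm ahead of it and the grasp point (between the pads) lies 8 mm behind it; x points along the fingers, z is the direction in which the jaws open and shut, and the axes are right-handed (so a half turn about x gives the same grasp; the last joint's range is limited). The gripper opens to 85 mm and grips with 20 to 120 N. Pads are 22 mm wide; open, the fingers measure 114 mm over their backs; the gripper's body (76 mm by 85 mm) begins 54 mm behind the grasp point. The pads swing forward as they close: fully open they stand 13 mm farther back than shut.
Start: joints at [1.233, 0.359, 1.51, -0, 1.272, -0.115], TCP at [0.133, 0.585, 0.242] pointing down, gripper open.
Joint ranges: [-2.97, 2.97], [-1.01, 2.36], [0.21, 2.38], [-0.96, 4.11], [0.2, 2.71], [-2.98, 2.98]. Speed limits (rad/s): [2.39, 2.39, 3.14, 3.14, 3.14, 3.14].

### API

Orientations are given as a 3x3 rotation matrix whose columns are the frame's x, y, z axes.
In Python, from rig import status, viewer, order gives the robot as it stands.
- The arm moves only by the tool send_rows, never from a script. Its arguments are lists of equal length, an entry for each row: "linear": the shift along the world's x, y, z in m, a list of three; "angular": the turn, a rotation vector about the world's x, y, z in rad, a list of three. In form: {"linear": [[dx, dy, dz], ...], "angular": [[ax, ay, az], ...]}. A call has 1 to 10 rows; each row is the pose to reach, as a shift and turn from the pose measured when the call began; what a row does not reach only later rows make up. A row lasts 1/12 s, in which the tool goes at most 41.7 mm and 7.16 degrees, less where a joint would pass 70% of its speed; a pose out of reach is approached as far as the arm can. A call with a gripper value outside its range is refused whole. "claw" is the closure, from 0 (fully open) to 1 (shut), set as the call begins (left out, the last holds). The fingers move at their own pace and stop on an object; "grip_force" is the grip in N (left out, the last holds). Time passes only in rows, so rows that repeat a pose let the fingers close. It gives the time, the measured TCP pose, the force and the opening at its end, in the units of the state.
- status.sense(): the state, without advancing time (a new reading comes with each control period).
- viewer.snapshot(name): name is "scene" or "top"; returns a dict with "frame" (480x640x3 uint8, blue, green, red), "K" (3x3 intrinsics, pixels), "dist_coeffs" ([k1, k2, p1, p2, k3] as OpenCV has them; the pictures are not rectified), "extrinsics" (4x4, takes a point from camera to world coordinates). Camera axes: x right, y down, z forward; pixel columns grow to the right and rows downward; lengths in m; the calibration is good to about 2 mm. A picture is of the moment at which its call begins. There is no depth.
- order.close_job(): hands the job in, once; it reports no verdict.
The state is a dict: "t": time; "joint_pos": joint angles; "qd": joint speeds; "joint_efforts": joint torques, N m; "position": TCP position; "tcp_rot": TCP orientation; "force": force on the tool from outside, world axes, zero at the start; "moment": the same for the moment, N m; "gripper_width": finger opening in m.
Only numpy, scipy, OpenCV 4.12 (cv2) and the standard library are available. Lean on these libraries where they do the work, as an engineer would, in place of code of your own. Each camera call takes 0.05 s, during which the arm holds its last target.

### The job

The small oil bottle with the black dropper bulb at the back of the steel reagent tray is wanted in the little white drip dish, but the big brown screw-cap bottle and the measuring cylinder stand in the way. First move both of these onto the flat cork mat, then take the oil bottle and stand it in the dish, and only then put the big bottle and the cylinder back, each upright in the middle of the very coaster it came from. Tip nothing over, and leave the timer, the tape roll and the tally counter where they are.

Things in the scene. Friction and masses are not known exactly. Their poses are not given: they have to be found in the camera images.
- bottle_mid (a point): big brown reagent bottle with a black screw cap, loose, upright on one of the two front coasters of the tray, 95 mm tall; round body 54 mm in diameter with straight sides up to about 65 mm, cap 35 mm in diameter. The point is on its axis half-way up, 47.5 mm above its foot; grasp the body there or up to 10 mm higher. z is up along its axis
- cylinder_mid (a point): clear 50 ml measuring cylinder, loose, upright on the other front coaster, 183 mm tall; straight tube 25 mm in diameter on a blue hexagonal foot 45 x 52 mm, 6 mm thick. The point is on its axis half-way up, 91.5 mm above its foot; grasp the tube higher, 50 to 70 mm above this point, so that the gripper's body clears its rim. z is up along its axis
- oil_mid (a point): small brown oil bottle with a slim black dropper bulb, loose, upright on the back coaster of the tray, behind and between the two tall things, 78 mm tall; round body 25 mm in diameter from its foot to 46 mm up, then a narrower cap and bulb. The point is on its axis half-way up, 39 mm above its foot; grasp the body there or a few mm lower. z is up along its axis
- coaster_left: front left coaster of the reagent tray: fixed dark round disc 62 mm in diameter, 2 mm thick. Origin at the centre of its underside; its top is 2 mm higher, 5 mm above the worktop. x points to the rear of the tray, y to the tray's left. It lies in a steel tray, 170 x 170 mm, 3 mm thick with a lip 9 mm high
- coaster_right: front right coaster of the same tray, the same in form and axes, 76 mm from the left one. The smaller back coaster (36 mm) lies 36 mm behind the middle between the two, and the centre of the tray 30 mm behind it
- mat: flat brown cork parking mat, fixed, 120 (x) x 200 (y) x 3 mm; origin at the centre of its underside, its top 3 mm above the worktop
- dish: small round white drip dish, fixed, 68 mm across the rim and 9 mm high, flat inside (about 52 mm wide, floor 3 mm above the worktop); origin at the centre of its underside
- timer: white countdown timer, 62 x 66 x 18 mm, loose on the worktop, not to be moved; origin at the centre of its underside
- tape: roll of yellow tape, 67 mm in diameter, 19 mm high, loose, lying flat, not to be moved; origin at the centre of its underside
- tally: round grey hand tally counter, 45 x 60 x 25 mm, loose, not to be moved; origin at the centre of its underside

How it is judged:
On the way, in this order (a step that is already met when the one before it is completed fails the run):
1. the big bottle and the cylinder both stand released on the mat while the oil bottle is still in its place (x of bottle_mid in the frame of mat between -0.06 and 0.06 m and y of bottle_mid in the frame of mat between -0.1 and 0.1 m and height (world z) of bottle_mid below 0.0615 m and angle between each of bottle_mid, cylinder_mid's own z axis and vertical below 0.12 rad and linear speed of each of bottle, cylinder below 0.03 m/s and contact force between each of bottle, cylinder and the fingers below 0.1 N and x of cylinder_mid in the frame of mat between -0.06 and 0.06 m and y of cylinder_mid in the frame of mat between -0.1 and 0.1 m and height (world z) of cylinder_mid below 0.1055 m and distance of oil_mid from where it was at the start of the episode below 0.02 m), for 0.2 s.
2. the oil bottle stands released in the dish, with the other two still on the mat (horizontal distance between oil_mid and dish below 0.015 m and height (world z) of oil_mid below 0.05 m and angle between each of oil_mid, bottle_mid, cylinder_mid's own z axis and vertical below 0.12 rad and linear speed of each of oil, bottle, cylinder below 0.03 m/s and contact force between each of oil, bottle, cylinder and the fingers below 0.1 N and x of bottle_mid in the frame of mat between -0.06 and 0.06 m and y of bottle_mid in the frame of mat between -0.1 and 0.1 m and height (world z) of bottle_mid below 0.0615 m and x of cylinder_mid in the frame of mat between -0.06 and 0.06 m and y of cylinder_mid in the frame of mat between -0.1 and 0.1 m and height (world z) of cylinder_mid below 0.1055 m), for 0.2 s.
At the end, for the whole second after the job is handed in: the oil bottle stands upright in the dish within 15 mm of its middle; the big bottle and the cylinder stand upright, each within 15 mm of where it stood at the start; all released and at rest (horizontal distance between oil_mid and dish below 0.015 m and height (world z) of oil_mid below 0.05 m and angle between each of oil_mid, bottle_mid, cylinder_mid's own z axis and vertical below 0.12 rad and linear speed of each of oil, bottle, cylinder below 0.03 m/s and contact force between each of oil, bottle, cylinder and the fingers below 0.1 N and distance of each of bottle_mid, cylinder_mid from where it was at the start of the episode below 0.015 m); the robot touches nothing.
It fails at once if the big bottle, the cylinder or the oil bottle is tipped over (angle between any of bottle_mid, cylinder_mid, oil_mid's own z axis and vertical above 0.7 rad).
It fails at once if the timer, the tape roll or the tally counter is moved by more than 20 mm (distance of any of timer, tape, tally from where it was at the start of the episode above 0.02 m).
It also fails if it takes over 126 s, if anything falls off the work surface, if the arm or the gripper's body presses on something with over 40 N, if the wrist force passes 120 N, or if a joint passes its speed limit or range.

## Working session

There is one attempt and no reset: what is moved stays moved. The work goes in short steps, Python scripts to look and compute and a tool call to move; the robot and the scene stay as the last step left them, time stands still between calls to the robot, and variables do not carry over. Pictures are saved under pics/ and viewed, and the job is handed in when it is done.

Besides the shell and the picture viewer there is one more tool, called after "Call:" as name(argument=value, ...), one argument or row to a line, values as JSON. send_rows: Moves the arm, as the interface text tells. Its arguments: {"type":"object","properties":{"linear":{"type":"array"},"angular":{"type":"array"},"claw":{"type":"number"},"grip_force":{"type":"number"}},"required":["linear","angular"]}

```bash
mkdir -p pics; ls; cat > h.py <<'E'
import numpy as np, cv2
from rig import status, viewer, order
def snap(name,fn=None):
    s=viewer.snapshot(name)
    if fn: cv2.imwrite('pics/'+fn+'.png',s['frame'])
    return s
def ray(s,px):
    K=np.array(s['K'],float);d=np.array(s['dist_coeffs'],float);T=np.array(s['extrinsics'],float)
    u=cv2.undistortPoints(np.array(px,float).reshape(-1,1,2),K,d).reshape(-1,2)
    r=np.c_[u,np.ones(len(u))]@T[:3,:3].T
    return T[:3,3],r/np.linalg.norm(r,axis=1)[:,None]
def onplane(s,px,z):
    o,r=ray(s,px); return o+r*((z-o[2])/r[:,2])[:,None]
def proj(s,P):
    T=np.linalg.inv(np.array(s['extrinsics'],float))
    return cv2.projectPoints(np.array(P,float).reshape(-1,3),cv2.Rodrigues(T[:3,:3])[0],T[:3,3],np.array(s['K'],float),np.array(s['dist_coeffs'],float))[0].reshape(-1,2)
def tri(s1,p1,s2,p2):
    o1,r1=ray(s1,[p1]);o2,r2=ray(s2,[p2]);r1=r1[0];r2=r2[0]
    A=np.c_[r1,-r2];t=np.linalg.lstsq(A,o2-o1,rcond=None)[0]
    a=o1+r1*t[0];b=o2+r2*t[1];return (a+b)/2,np.linalg.norm(a-b)
E
python3 - <<'E'
from h import *
np.set_printoptions(precision=4,suppress=True)
for n in('scene','top'):
    s=snap(n,n+'0');print(n,s['K'],s['dist_coeffs'],np.array(s['extrinsics']))
print(status.sense())
E
```

```text
pics
scene [[589.4393   0.     334.1274]
 [  0.     589.4393 251.047 ]
 [  0.       0.       1.    ]] [-0.1118  0.      0.      0.      0.    ] [[ 0.6498 -0.591   0.478   0.0291]
 [-0.7601 -0.5092  0.4037 -0.387 ]
 [ 0.0048 -0.6257 -0.7801  0.8931]
 [ 0.      0.      0.      1.    ]]
top [[544.9516   0.     317.0946]
 [  0.     544.9516 235.6423]
 [  0.       0.       1.    ]] [-0.009  0.     0.     0.     0.   ] [[-0.1168 -0.9676  0.2238  0.283 ]
 [-0.9931  0.1129 -0.0305  0.0496]
 [ 0.0043 -0.2259 -0.9741  1.1455]
 [ 0.      0.      0.      1.    ]]
{'t': 0.1, 'joint_pos': array([ 1.2329,  0.3595,  1.5113,  0.    ,  1.2725, -0.1151]), 'qd': array([ 0.0017,  0.0007, -0.0025,  0.0021, -0.0012,  0.0016]), 'joint_efforts': array([  0.0012, -52.8642, -27.9349,   0.0001,   0.0049,   0.    ]), 'position': array([0.1324, 0.5846, 0.2415]), 'tcp_rot': array([[-0.0006, -0.9753,  0.221 ],
       [-0.0016,  0.221 ,  0.9753],
       [-1.    ,  0.0002, -0.0017]]), 'force': array([-0.6133, -0.4518,  0.6842]), 'moment': array([-0.0039,  0.0141,  0.009 ]), 'gripper_width': 0.08581566359196521}
```

View pics/scene0.png

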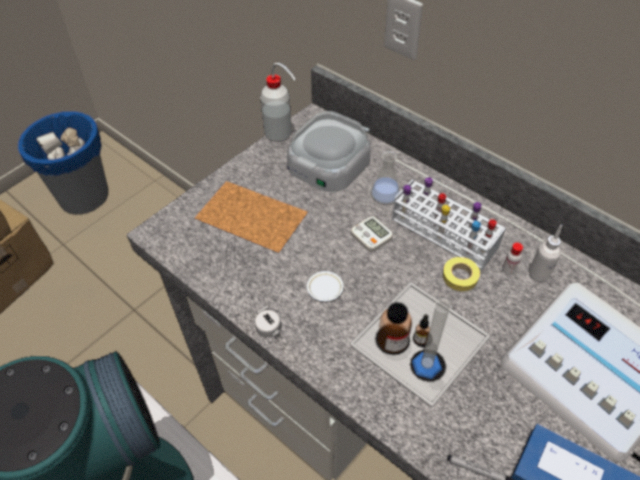

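View pics/top0.png

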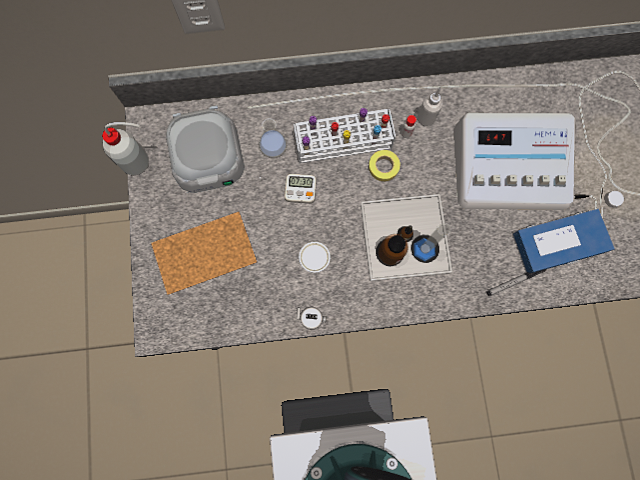

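```bash
python3 - <<'E'
from h import *
a=cv2.imread('pics/scene0.png');b=cv2.imread('pics/top0.png')
cv2.imwrite('pics/cs.png',cv2.resize(a[270:410,340:500],None,fx=5,fy=4.2857*5/4.2857,interpolation=cv2.INTER_CUBIC)[:600])
cv2.imwrite('pics/ct.png',cv2.resize(b[185:285,350:460],None,fx=6,fy=6,interpolation=cv2.INTER_CUBIC)[:600])
s=snap('scene');t=snap('top')
for n,im,S in(('scene',a,s),('top',b,t)):
    hsv=cv2.cvtColor(im,cv2.COLOR_BGR2HSV)
    m=cv2.inRange(hsv,(5,110,120),(22,255,255))
    c=max(cv2.findContours(m,0,2)[0],key=cv2.contourArea)
    r=cv2.boxPoints(cv2.minAreaRect(c)) if n=='top' else cv2.approxPolyDP(cv2.convexHull(c),8,True)[:,0]
    P=onplane(S,r,.003);print(n,'mat px',r.tolist(),'\n',P,P.mean(0))
E
```

```text
scene mat px [[196, 217], [226, 182], [306, 212], [278, 251]] 
 [[0.45823951 0.34506219 0.003     ]
 [0.56745464 0.37290434 0.003     ]
 [0.61479927 0.18372421 0.003     ]
 [0.50366525 0.15604786 0.003     ]] [0.53603967 0.26443465 0.003     ]
top mat px [[148.82809448242188, 242.91859436035156], [238.52944946289062, 210.88238525390625], [256.8326110839844, 262.1312255859375], [167.13125610351562, 294.1674499511719]] 
 [[0.57146234 0.37406991 0.003     ]
 [0.62023389 0.17698918 0.003     ]
 [0.50296348 0.14788367 0.003     ]
 [0.4567925  0.34117615 0.003     ]] [0.53786305 0.26002973 0.003     ]
```

View pics/cs.png

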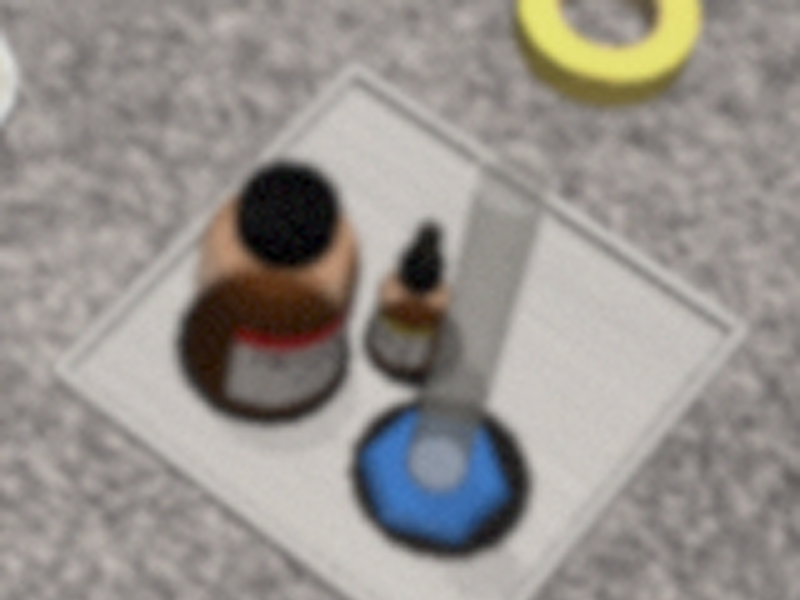

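View pics/ct.png

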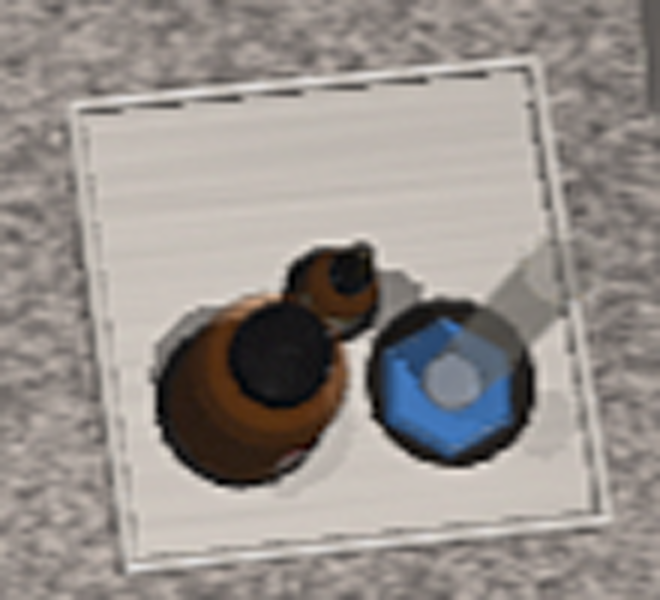

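```bash
cat > m.py <<'E'
from h import *
np.set_printoptions(precision=4,suppress=True)
s=snap('scene');t=snap('top')
S=lambda p:(np.array(p,float)+.5)/5-.5+[340,270]
T=lambda p:(np.array(p,float)+.5)/6-.5+[350,185]
print('tray top',onplane(t,T([(70,103),(542,58),(610,520),(130,570)]),.009), onplane(t,T([(70,103),(542,58),(610,520),(130,570)]),.009).mean(0))
print('tray scene',onplane(s,S([(355,65),(748,322),(58,368)]),.009))
for n,a,b in(('cap',(287,205),(285,350)),('bulbtip',(431,228),(355,250)),('tube base',(439,465),(453,381)),('coasterR',(441,478),(451,383)),('tube top',(512,190),(552,265))):
    print(n,*tri(s,S(a),t,T(b)))
print('coasterR plane',onplane(s,S([(441,478)]),.005),onplane(t,T([(451,383)]),.005))
for n,S_,lo in(('scene',s,1),('top',t,1)):
    hsv=cv2.cvtColor(S_['frame'],cv2.COLOR_BGR2HSV)
    m=cv2.inRange(hsv,(100,110,60),(118,255,255))
    for c in cv2.findContours(m,0,2)[0]:
        if cv2.contourArea(c)>100:
            mu=cv2.moments(c);p=(mu['m10']/mu['m00'],mu['m01']/mu['m00'])
            h=cv2.convexHull(c);mu=cv2.moments(h);q=(mu['m10']/mu['m00'],mu['m01']/mu['m00'])
            print(n,'blue',cv2.contourArea(c),q,onplane(S_,[q],.011))
    m=cv2.inRange(hsv,(0,0,215),(179,30,255))
    for c in cv2.findContours(m,0,2)[0]:
        if cv2.contourArea(c)>200:
            h=cv2.convexHull(c);e=cv2.fitEllipse(h);print(n,'white',cv2.contourArea(c),e,onplane(S_,[e[0]],.009),onplane(S_,[e[0]],.02))
E
python3 m.py
```

```text
tray top [[ 0.6082 -0.0902  0.009 ]
 [ 0.6052 -0.2631  0.009 ]
 [ 0.4347 -0.2585  0.009 ]
 [ 0.4368 -0.0881  0.009 ]] [ 0.5212 -0.175   0.009 ]
tray scene [[ 0.6063 -0.0852  0.009 ]
 [ 0.6065 -0.2553  0.009 ]
 [ 0.4361 -0.0831  0.009 ]]
cap [ 0.4874 -0.1351  0.105 ] 0.005159453768196767
bulbtip [ 0.524  -0.1683  0.0811] 0.0036978887436738737
tube base [ 0.4868 -0.2077  0.0196] 0.004186295309916511
coasterR [ 0.488  -0.2091  0.0104] 0.003959669977545982
tube top [ 0.4892 -0.2061  0.1817] 0.004438757156997853
coasterR plane [[ 0.489 -0.207  0.005]] [[ 0.4906 -0.2116  0.005 ]]
scene blue 1920.5 (563.1110807611764, 460.6228717108258) [[ 0.4856 -0.4648  0.011 ]]
scene blue 378.5 (426.44259421560037, 365.1276657902424) [[ 0.4845 -0.2064  0.011 ]]
scene blue 3544.0 (58.86618767689963, 142.27276290006532) [[0.3983 0.7651 0.011 ]]
scene white 213.5 ((228.17889404296875, 485.59197998046875), (18.899091720581055, 83.96800994873047), 139.28611755371094) [[ 0.1299 -0.1     0.009 ]] [[ 0.1286 -0.1035  0.02  ]]
scene white 1304.0 ((569.253173828125, 463.2969055175781), (37.111820220947266, 67.16001
[... 1336 characters left out ...]
3719 0.047  0.02  ]]
top white 439.0 ((313.9710693359375, 256.9447021484375), (24.128591537475586, 24.400638580322266), 2.739736318588257) [[0.4989 0.026  0.009 ]] [[0.4968 0.0262 0.02  ]]
top white 795.5 ((557.233642578125, 239.62100219726562), (27.61018943786621, 50.4896240234375), 77.29533386230469) [[ 0.4758 -0.4967  0.009 ]] [[ 0.4739 -0.4914  0.02  ]]
top white 538.5 ((299.8994445800781, 187.0680694580078), (31.80197525024414, 33.20547866821289), 83.75143432617188) [[0.6568 0.0386 0.009 ]] [[0.6532 0.0387 0.02  ]]
top white 1637.5 ((350.0359802246094, 130.50247192382812), (36.25968933105469, 130.59271240234375), 79.96882629394531) [[ 0.776  -0.0877  0.009 ]] [[ 0.7712 -0.0864  0.02  ]]
```

Call:
send_rows(
  linear=[
    [0.02,-0.02,0.01],
    [0.05,-0.05,0.02],
    [0.08,-0.085,0.03],
    [0.112,-0.118,0.04],
    [0.14,-0.15,0.05],
    [0.17,-0.18,0.06],
    [0.2,-0.21,0.06],
    [0.23,-0.24,0.06],
    [0.26,-0.27,0.06],
    [0.285,-0.3,0.06],
  ],
  angular=[
    [0,0,0],
    [0,0,0],
    [0,0,0],
    [0,0,0],
    [0,0,0],
    [0,0,0],
    [0,0,0],
    [0,0,0],
    [0,0,0],
    [0,0,0],
  ],
  claw=0,
)

```text
t: 1.13
position: [0.4084, 0.2954, 0.3024]
tcp_rot: [[0.001, -0.975, 0.221], [0.0, 0.221, 0.975], [-1.0, -0.001, 0.0]]
force: [1.1, 1.2, -0.6]
gripper_width: 0.0858
```

Call:
send_rows(
  linear=[
    [0.01,-0.03,0],
    [0.02,-0.06,0],
    [0.03,-0.095,0],
    [0.04,-0.13,0],
    [0.05,-0.165,0],
    [0.055,-0.2,0],
    [0.06,-0.235,0],
    [0.065,-0.27,0],
    [0.07,-0.305,0],
    [0.075,-0.34,0],
  ],
  angular=[
    [0,0,0],
    [0,0,0],
    [0,0,0],
    [0,0,0],
    [0,0,0],
    [0,0,0],
    [0,0,0],
    [0,0,0],
    [0,0,0],
    [0,0,0],
  ],
)

```text
t: 1.97
position: [0.4832, -0.0463, 0.3025]
tcp_rot: [[0.001, -0.975, 0.221], [0.0, 0.221, 0.975], [-1.0, -0.001, 0.0]]
force: [0.0, -1.0, -0.1]
gripper_width: 0.0854
```

```bash
python3 -c "
from h import *
print(status.sense()['joint_pos'],status.sense()['position'])"
```

```text
[-2.38191259e-01  1.36606301e-01  1.66309220e+00  3.68967725e-04
  1.34064158e+00 -1.58629466e+00] [ 0.48322554 -0.04629187  0.30254632]
```

Call:
send_rows(
  linear=[
    [0.0,-0.03,0],
    [0.002,-0.06,-0.01],
    [0.003,-0.09,-0.02],
    [0.004,-0.12,-0.03],
    [0.005,-0.145,-0.03],
    [0.005,-0.157,-0.03],
    [0.005,-0.162,-0.03],
    [0.005,-0.162,-0.03],
    [0.005,-0.162,-0.03],
  ],
  angular=[
    [0,0,0],
    [0,0,0],
    [0,0,0],
    [0,0,0],
    [0,0,0],
    [0,0,0],
    [0,0,0],
    [0,0,0],
    [0,0,0],
  ],
)

```text
t: 2.72
position: [0.4882, -0.2073, 0.2728]
tcp_rot: [[0.002, -0.975, 0.221], [0.001, 0.221, 0.975], [-1.0, -0.001, 0.001]]
force: [0.1, 0.3, -0.4]
gripper_width: 0.0857
```

```bash
python3 - <<'E'
from h import *
s=snap('scene','scene1');t=snap('top','top1')
p=status.sense();print(p['position'],p['joint_pos'])
tip=p['position']+[0,0,-.011]; zd=p['tcp_rot'][:,2]
for S,n in((s,'scene'),(t,'top')):
    q=proj(S,[tip,tip+zd*.0427,tip-zd*.0427]);print(n,q)
    im=S['frame'].copy()
    for a in q: cv2.circle(im,tuple(int(round(v*16)) for v in a),16,(0,0,255),-1,shift=4)
    c=q[0].astype(int);x0=min(max(c[0]-70,0),500);y0=min(max(c[1]-50,0),375)
    cv2.imwrite(f'pics/c1{n}.png',cv2.resize(im[y0:y0+105,x0:x0+140],None,fx=5,fy=5,interpolation=cv2.INTER_CUBIC))
E
```

```text
[ 0.48822504 -0.20689211  0.27283055] [-5.31923762e-01  2.29853339e-01  1.61923171e+00  1.20086224e-03
  1.29146509e+00 -1.88150092e+00]
scene [[452.55448909 274.89388065]
 [430.98163091 254.77895456]
 [475.16146439 296.02747593]]
top [[452.25402619 219.03393903]
 [426.88943839 216.43596438]
 [477.64708008 221.63603211]]
```

View pics/c1scene.png

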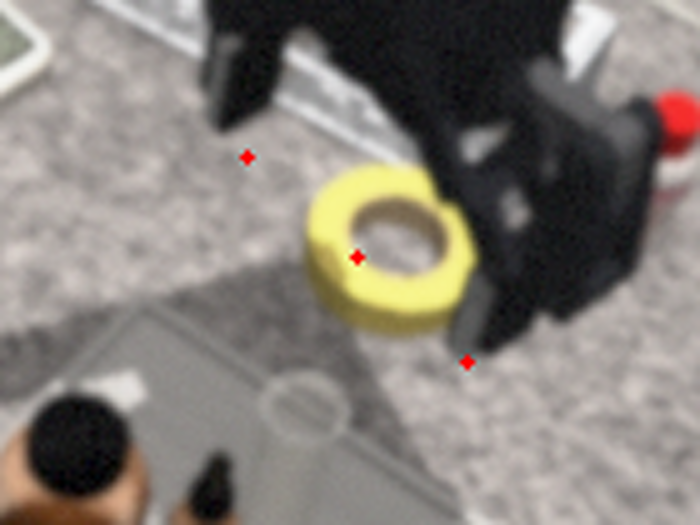

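View pics/c1top.png

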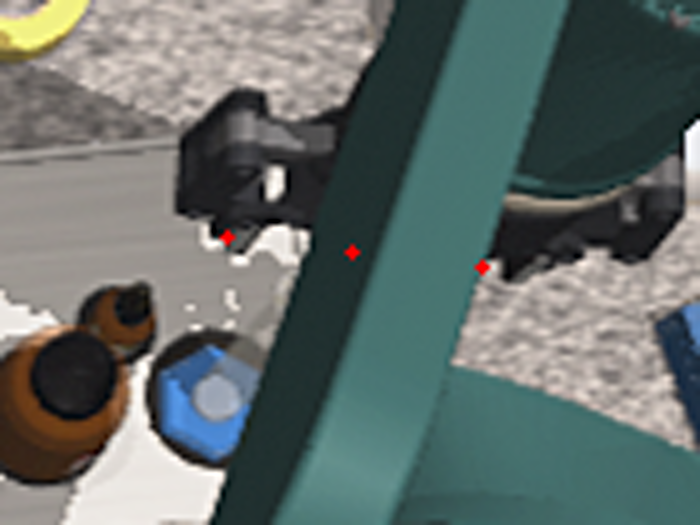

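```bash
python3 - <<'E'
from h import *
s=snap('scene');
p=np.array([status.sense()['position']])
q=proj(s,[status.sense()['position']+[0,0,-.011]])[0].astype(int)
x0=q[0]-70;y0=q[1]-50
px=(np.array([305,405])+.5)/5-.5+[x0,y0];print(px,onplane(s,[px],.188))
print(proj(s,[[.488,-.2085,.188]]))
E
```

```text
[442.6 304.6] [[ 0.48791955 -0.20433448  0.188     ]]
[[445.03010567 306.13736694]]
```

Call:
send_rows(
  linear=[
    [0,0,-0.01],
    [0,0,-0.025],
    [0,0,-0.04],
    [0,0,-0.055],
    [0,0,-0.07],
    [0,0,-0.085],
    [0,0,-0.1],
    [0,0,-0.115],
    [0,0,-0.124],
    [0,0,-0.124],
  ],
  angular=[
    [0,0,0],
    [0,0,0],
    [0,0,0],
    [0,0,0],
    [0,0,0],
    [0,0,0],
    [0,0,0],
    [0,0,0],
    [0,0,0],
    [0,0,0],
  ],
)

```text
t: 3.7
position: [0.4868, -0.2055, 0.1466]
tcp_rot: [[-0.002, -0.976, 0.219], [0.003, 0.219, 0.976], [-1.0, 0.003, 0.002]]
force: [-0.8, 0.3, -0.4]
gripper_width: 0.0853
```

```bash
python3 - <<'E'
from h import *
s=snap('scene','scene2');p=status.sense();print(p['position'],p['force'])
cv2.imwrite('pics/c2.png',cv2.resize(s['frame'][240:400,350:530],None,fx=4,fy=3.7,interpolation=cv2.INTER_CUBIC))
E
```

```text
[ 0.48750996 -0.20597347  0.14781275] [1.25990237 0.30625237 0.32307417]
```

View pics/c2.png

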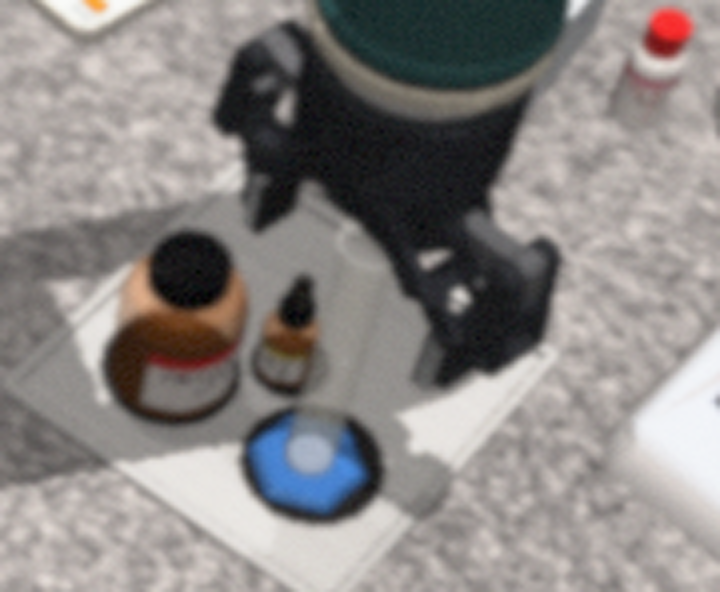

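Call:
send_rows(
  linear=[
    [0.0,-0.001,0],
    [0.0,-0.001,0],
    [0.0,-0.001,0],
    [0.0,-0.001,0],
    [0.0,-0.001,0],
    [0.0,-0.001,0],
    [0.0,-0.001,0],
    [0.0,-0.001,0],
    [0.0,-0.001,0],
    [0.0,-0.001,0],
  ],
  angular=[
    [0,0,0],
    [0,0,0],
    [0,0,0],
    [0,0,0],
    [0,0,0],
    [0,0,0],
    [0,0,0],
    [0,0,0],
    [0,0,0],
    [0,0,0],
  ],
  claw=1,
  grip_force=40,
)

```text
t: 4.58
position: [0.488, -0.2072, 0.1484]
tcp_rot: [[0.001, -0.976, 0.219], [0.001, 0.219, 0.976], [-1.0, -0.0, 0.001]]
force: [-0.4, 1.4, 5.2]
gripper_width: 0.0246
```

```bash
python3 - <<'E'
from h import *
s=snap('scene','scene2');p=status.sense();print(p)
cv2.imwrite('pics/c3.png',cv2.resize(s['frame'][240:400,350:530],None,fx=4,fy=3.7,interpolation=cv2.INTER_CUBIC))
E
```

```text
{'t': 4.6333, 'joint_pos': array([-5.32690516e-01,  3.67076560e-01,  1.76819170e+00,  1.49705429e-03,
        1.00645955e+00, -1.88353191e+00]), 'qd': array([ 6.03253795e-04,  4.84008839e-04,  1.09695286e-03,  7.01083919e-05,
       -1.00853879e-03,  1.73600316e-03]), 'joint_efforts': array([-4.50122617e-01, -4.48376262e+01, -2.10857892e+01, -2.08133720e-01,
       -2.53334921e-01, -2.91213619e-03]), 'position': array([ 0.48798147, -0.20716997,  0.1484317 ]), 'tcp_rot': array([[ 5.26404049e-04, -9.75732180e-01,  2.18966744e-01],
       [ 1.15804422e-03,  2.18967222e-01,  9.75731528e-01],
       [-9.99999191e-01, -2.60055854e-04,  1.24520625e-03]]), 'force': array([0.641306  , 1.19953495, 6.29824118]), 'moment': array([0.10786209, 0.07166932, 0.02798515]), 'gripper_width': 0.024791035967507966}
```

View pics/c3.png

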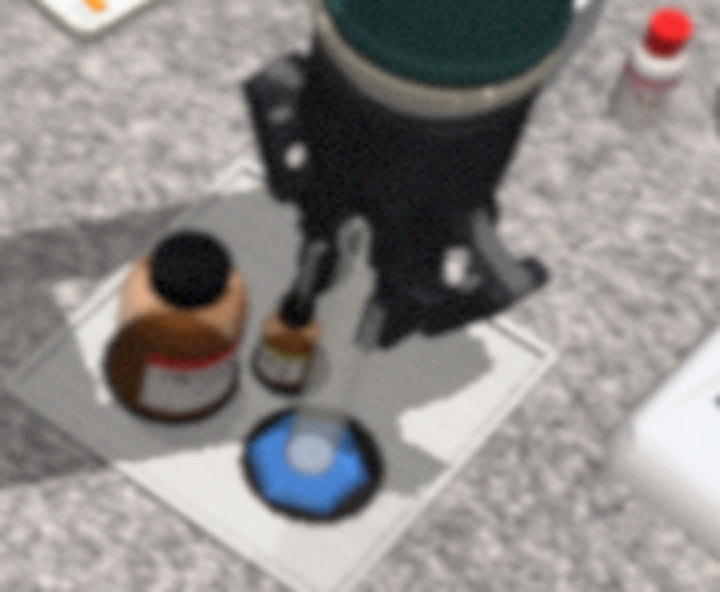

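Call:
send_rows(
  linear=[
    [0,0,0.004],
    [0,0,0.012],
    [0,0,0.024],
    [0,0,0.038],
    [0,0,0.054],
    [0,0,0.07],
    [0,0,0.086],
    [0,0,0.102],
    [0,0,0.114],
    [0,0,0.12],
  ],
  angular=[
    [0,0,0],
    [0,0,0],
    [0,0,0],
    [0,0,0],
    [0,0,0],
    [0,0,0],
    [0,0,0],
    [0,0,0],
    [0,0,0],
    [0,0,0],
  ],
)

```text
t: 5.47
position: [0.4886, -0.2075, 0.2706]
tcp_rot: [[0.003, -0.976, 0.219], [-0.0, 0.219, 0.976], [-1.0, -0.003, 0.0]]
force: [0.0, 0.5, -0.3]
gripper_width: 0.0244
```

```bash
python3 - <<'E'
from h import *
s=snap('scene','scene3');p=status.sense();print(p['position'],p['force'],p['gripper_width'])
cv2.imwrite('pics/c4.png',cv2.resize(s['frame'][200:400,350:530],None,fx=4,fy=3,interpolation=cv2.INTER_CUBIC))
E
```

```text
[ 0.48885126 -0.20769028  0.27091931] [ 1.00341714 -0.85914192  0.4425105 ] 0.024628831216387963
```

View pics/c4.png

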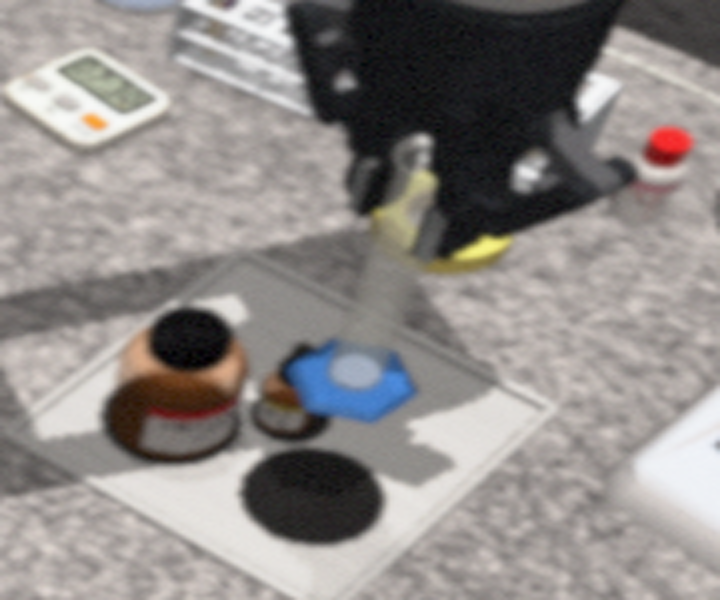

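Call:
send_rows(
  linear=[
    [0.001,0.01,0],
    [0.003,0.03,0],
    [0.005,0.055,0],
    [0.007,0.083,0],
    [0.009,0.112,0],
    [0.011,0.141,0],
    [0.013,0.17,0],
    [0.015,0.199,0],
    [0.017,0.228,0],
    [0.019,0.257,0],
  ],
  angular=[
    [0,0,0],
    [0,0,0],
    [0,0,0],
    [0,0,0],
    [0,0,0],
    [0,0,0],
    [0,0,0],
    [0,0,0],
    [0,0,0],
    [0,0,0],
  ],
)

```text
t: 6.35
position: [0.5067, 0.0514, 0.2699]
tcp_rot: [[0.001, -0.976, 0.219], [-0.0, 0.219, 0.976], [-1.0, -0.002, -0.0]]
force: [-0.7, 1.0, -0.4]
gripper_width: 0.0245
```

```bash
python3 - <<'E'
from h import *
p=status.sense();print(p['position'],p['force'],p['gripper_width'])
E
```

```text
[0.50666359 0.05138969 0.26994096] [-0.66590918  1.02073894 -0.41799459] 0.024511250312429025
```

Remaining to (0.525, 0.310): d = (0.018, 0.259).

Call:
send_rows(
  linear=[
    [0.002,0.028,0],
    [0.004,0.056,0],
    [0.006,0.084,0],
    [0.008,0.112,0],
    [0.01,0.14,0],
    [0.012,0.168,0],
    [0.014,0.196,0],
    [0.016,0.222,0],
    [0.017,0.244,0],
    [0.018,0.258,0],
  ],
  angular=[
    [0,0,0],
    [0,0,0],
    [0,0,0],
    [0,0,0],
    [0,0,0],
    [0,0,0],
    [0,0,0],
    [0,0,0],
    [0,0,0],
    [0,0,0],
  ],
)

```text
t: 7.18
position: [0.5233, 0.3119, 0.2687]
tcp_rot: [[-0.001, -0.976, 0.217], [-0.0, 0.217, 0.976], [-1.0, 0.001, -0.0]]
force: [0.2, 0.7, -1.1]
gripper_width: 0.0245
```

```bash
python3 - <<'E'
from h import *
s=snap('scene','scene4');t=snap('top','top4')
p=status.sense();print(p['position'],p['force'],p['gripper_width'])
# coaster right, now bare
for n,S,roi in(('scene',s,(395,340,460,395)),('top',t,(405,230,445,268))):
    x0,y0,x1,y1=roi;g=cv2.cvtColor(S['frame'],cv2.COLOR_BGR2GRAY)[y0:y1,x0:x1]
    m=(g<75).astype(np.uint8)
    c=max(cv2.findContours(m,0,2)[0],key=cv2.contourArea);e=cv2.fitEllipse(cv2.convexHull(c))
    px=np.array(e[0])+[x0,y0];print(n,e,px,onplane(S,[px],.005))
E
```

```text
[0.52381746 0.31150659 0.26887939] [ 0.25057546  0.22566402 -0.83566901] 0.024761418150196737
scene ((32.65888977050781, 25.066865921020508), (29.78884506225586, 34.24213409423828), 111.05595397949219) [427.65888977 365.06686592] [[ 0.48902254 -0.20664852  0.005     ]]
top ((19.52922821044922, 18.403919219970703), (26.82666015625, 27.900850296020508), 120.14299774169922) [424.52922821 248.40391922] [[ 0.49063685 -0.21117932  0.005     ]]
```

View pics/scene4.png

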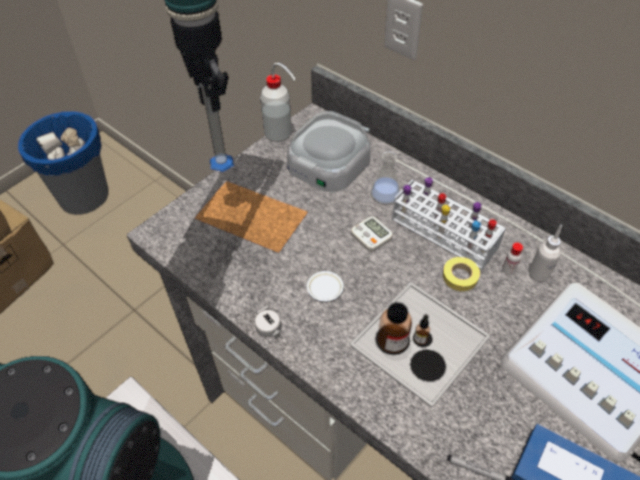

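View pics/top4.png

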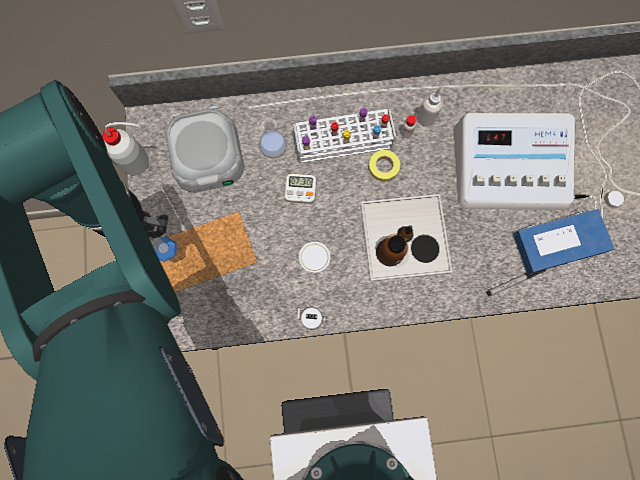

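Call:
send_rows(
  linear=[
    [0,0,-0.006],
    [0.001,-0.001,-0.018],
    [0.001,-0.001,-0.034],
    [0.001,-0.001,-0.05],
    [0.001,-0.001,-0.066],
    [0.001,-0.001,-0.082],
    [0.001,-0.001,-0.097],
    [0.001,-0.001,-0.108],
    [0.001,-0.001,-0.115],
    [0.001,-0.001,-0.118],
  ],
  angular=[
    [0,0,0],
    [0,0,0],
    [0,0,0],
    [0,0,0],
    [0,0,0],
    [0,0,0],
    [0,0,0],
    [0,0,0],
    [0,0,0],
    [0,0,0],
  ],
)

```text
t: 8.12
position: [0.5241, 0.3094, 0.1495]
tcp_rot: [[-0.002, -0.976, 0.217], [-0.001, 0.217, 0.976], [-1.0, 0.002, -0.002]]
force: [0.3, 0.6, -1.2]
gripper_width: 0.0243
```

```bash
python3 - <<'E'
from h import *
s=snap('scene','scene5')
p=status.sense();print(p['position'],p['force'],p['gripper_width'])
cv2.imwrite('pics/c5.png',cv2.resize(s['frame'][100:280,150:340],None,fx=4,fy=3.3,interpolation=cv2.INTER_CUBIC))
E
```

```text
[0.52429412 0.30968086 0.14973816] [ 0.48352936 -0.25410761 -0.903966  ] 0.024780810098318628
```

View pics/c5.png

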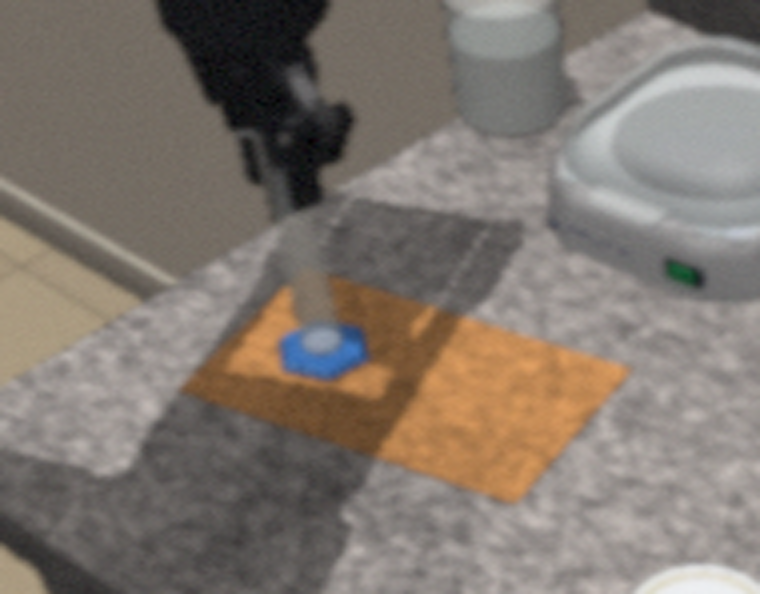

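Foot is well on the mat region. Lower the last 3–4 mm until contact.

Call:
send_rows(
  linear=[
    [0,0,-0.001],
    [0,0,-0.002],
    [0,0,-0.003],
    [0,0,-0.0035],
    [0,0,-0.0035],
    [0,0,-0.0035],
  ],
  angular=[
    [0,0,0],
    [0,0,0],
    [0,0,0],
    [0,0,0],
    [0,0,0],
    [0,0,0],
  ],
)

```text
t: 8.67
position: [0.5244, 0.3098, 0.1466]
tcp_rot: [[-0.001, -0.976, 0.217], [-0.001, 0.217, 0.976], [-1.0, 0.001, -0.001]]
force: [-0.2, -0.3, -1.0]
gripper_width: 0.0244
```

Call:
send_rows(
  linear=[
    [0,0,-0.0005],
    [0,0,-0.001],
    [0,0,-0.0015],
    [0,0,-0.0015],
    [0,0,-0.0015],
  ],
  angular=[
    [0,0,0],
    [0,0,0],
    [0,0,0],
    [0,0,0],
    [0,0,0],
  ],
)

```text
t: 9.08
position: [0.5248, 0.31, 0.1464]
tcp_rot: [[0.0, -0.976, 0.217], [-0.001, 0.217, 0.976], [-1.0, -0.0, -0.001]]
force: [-2.1, -0.2, 7.8]
gripper_width: 0.0245
```

Call:
send_rows(
  linear=[
    [0,0,0.0005],
    [0,0,0.0005],
    [0,0,0.0005],
    [0,0,0.0005],
    [0,0,0.0005],
    [0,0,0.0005],
    [0,0,0.0005],
    [0,0,0.0005],
  ],
  angular=[
    [0,0,0],
    [0,0,0],
    [0,0,0],
    [0,0,0],
    [0,0,0],
    [0,0,0],
    [0,0,0],
    [0,0,0],
  ],
  claw=0,
)

```text
t: 9.75
position: [0.5247, 0.31, 0.1468]
tcp_rot: [[-0.0, -0.976, 0.217], [-0.001, 0.217, 0.976], [-1.0, -0.0, -0.001]]
force: [-1.0, -0.1, -0.9]
gripper_width: 0.0852
```

```bash
python3 - <<'E'
from h import *
s=snap('scene','scene6')
p=status.sense();print(p['position'],p['force'],p['gripper_width'])
cv2.imwrite('pics/c6.png',cv2.resize(s['frame'][100:280,150:340],None,fx=4,fy=3.3,interpolation=cv2.INTER_CUBIC))
E
```

```text
[0.52471649 0.30997638 0.14682982] [-0.29285642 -0.08148373 -0.36565728] 0.08528259991099407
```

View pics/c6.png

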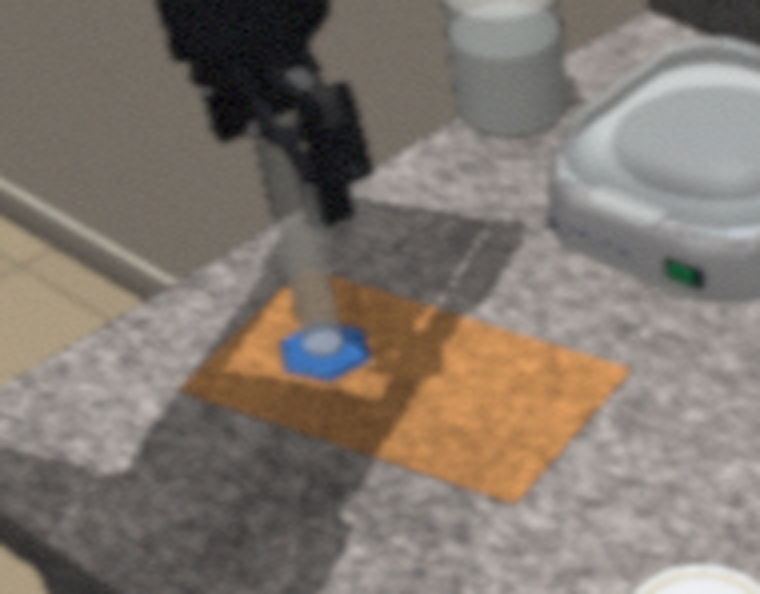

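Cylinder stands on the mat. Up and back towards the bottle.

Call:
send_rows(
  linear=[
    [0,0,0.01],
    [0,0,0.03],
    [0,0,0.055],
    [0,-0.002,0.08],
    [-0.002,-0.02,0.1],
    [-0.004,-0.05,0.11],
    [-0.006,-0.085,0.11],
    [-0.008,-0.12,0.11],
    [-0.01,-0.155,0.11],
    [-0.012,-0.19,0.11],
  ],
  angular=[
    [0,0,0],
    [0,0,0],
    [0,0,0],
    [0,0,0],
    [0,0,0],
    [0,0,0],
    [0,0,0],
    [0,0,0],
    [0,0,0],
    [0,0,0],
  ],
)

```text
t: 10.63
position: [0.5125, 0.1186, 0.2579]
tcp_rot: [[0.001, -0.976, 0.216], [-0.001, 0.216, 0.976], [-1.0, -0.001, -0.0]]
force: [0.3, -0.8, -0.4]
gripper_width: 0.0854
```

```bash
python3 - <<'E'
from h import *
s=snap('scene','scene7');t=snap('top','top7')
p=status.sense();print(p['position'])
cv2.imwrite('pics/c7.png',cv2.resize(s['frame'][290:380,360:480],None,fx=6,fy=6,interpolation=cv2.INTER_CUBIC))
cv2.imwrite('pics/c7t.png',cv2.resize(t['frame'][200:290,350:460],None,fx=6,fy=6,interpolation=cv2.INTER_CUBIC))
# bottle body+coaster dark/brown lower outline: project model axis for check
for n,S in(('s',s),('t',t)):
    print(n,proj(S,[[.490,-.134,.005],[.490,-.134,.1],[.525,-.172,.005],[.525,-.172,.083]]))
E
```

```text
[0.5123552  0.11577171 0.25771292]
s [[393.64731132 340.36546199]
 [398.70059166 310.38611792]
 [423.26283729 339.34808964]
 [429.24921611 315.08235527]]
t [[388.90357435 252.80375365]
 [395.31660054 243.36514405]
 [403.99140567 234.93313333]
 [410.17809217 226.12629649]]
```

View pics/c7.png

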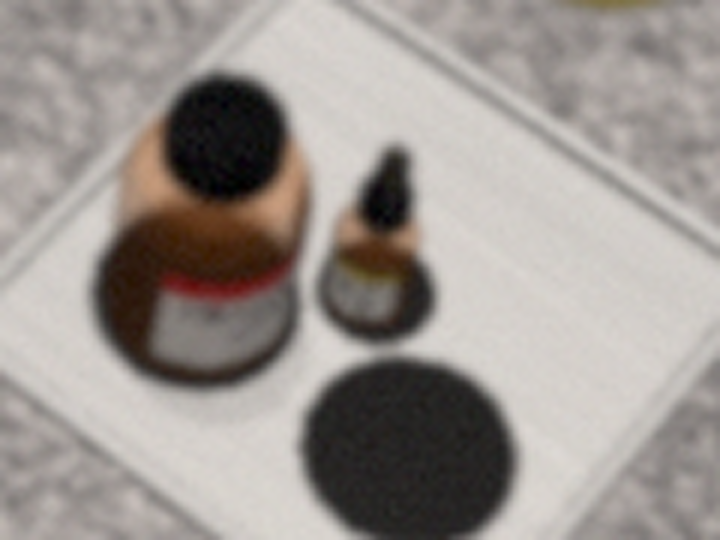

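View pics/c7t.png

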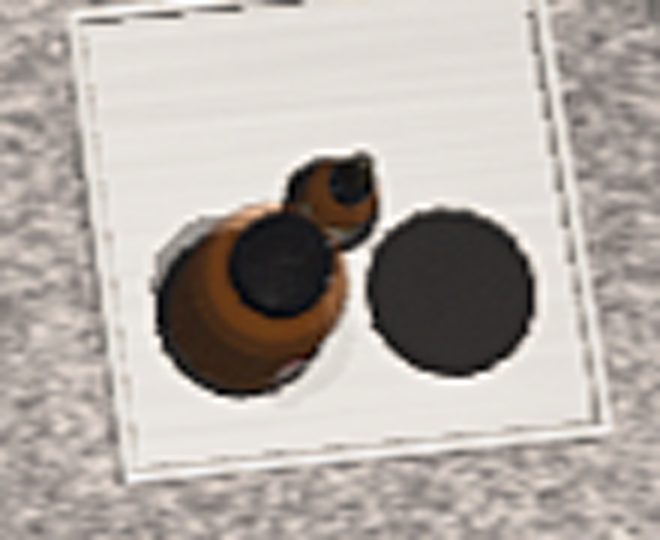

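Call:
send_rows(
  linear=[
    [-0.003,-0.035,0],
    [-0.006,-0.07,0],
    [-0.009,-0.105,0],
    [-0.012,-0.14,-0.01],
    [-0.015,-0.175,-0.02],
    [-0.018,-0.207,-0.03],
    [-0.02,-0.232,-0.04],
    [-0.021,-0.246,-0.06],
    [-0.021,-0.251,-0.075],
    [-0.021,-0.251,-0.085],
  ],
  angular=[
    [0,0,0],
    [0,0,0],
    [0,0,0],
    [0,0,0],
    [0,0,0],
    [0,0,0],
    [0,0,0],
    [0,0,0],
    [0,0,0],
    [0,0,0],
  ],
)

```text
t: 11.57
position: [0.4914, -0.1362, 0.172]
tcp_rot: [[-0.0, -0.975, 0.223], [-0.003, 0.223, 0.975], [-1.0, -0.001, -0.003]]
force: [-0.8, 0.0, 0.3]
gripper_width: 0.0856
```

```bash
python3 - <<'E'
from h import *
s=snap('scene','scene8')
p=status.sense();print(p['position'],p['force'])
cv2.imwrite('pics/c8.png',cv2.resize(s['frame'][230:380,340:500],None,fx=5,fy=4,interpolation=cv2.INTER_CUBIC))
E
```

```text
[ 0.49031546 -0.13488835  0.17049576] [-0.69479635  0.49138065 -2.13324541]
```

View pics/c8.png

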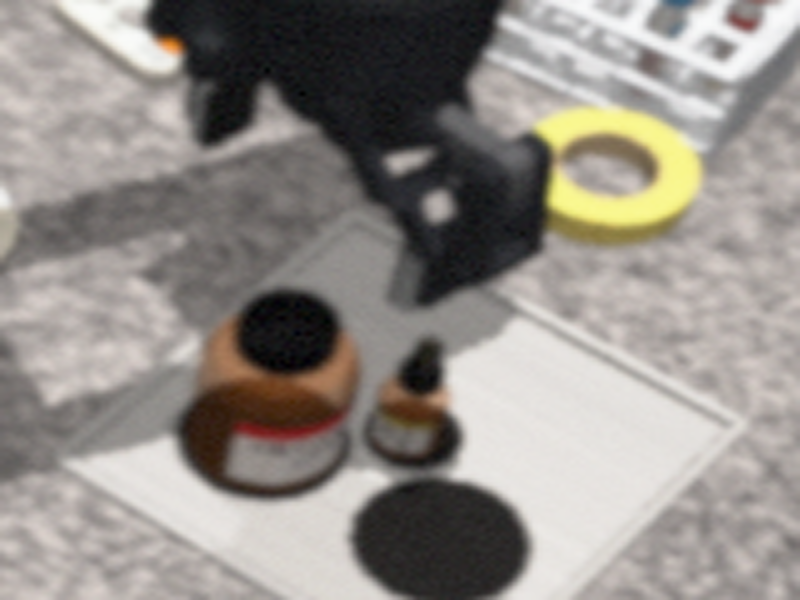

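Call:
send_rows(
  linear=[
    [0,0,-0.008],
    [0,0,-0.02],
    [0,0,-0.034],
    [0,0,-0.048],
    [0,0,-0.06],
    [0,0,-0.07],
    [0,0,-0.078],
    [0,0,-0.08],
  ],
  angular=[
    [0,0,0],
    [0,0,0],
    [0,0,0],
    [0,0,0],
    [0,0,0],
    [0,0,0],
    [0,0,0],
    [0,0,0],
  ],
)

```text
t: 12.28
position: [0.49, -0.1341, 0.0896]
tcp_rot: [[-0.004, -0.975, 0.221], [-0.001, 0.221, 0.975], [-1.0, 0.004, -0.001]]
force: [-0.6, 0.3, -0.3]
gripper_width: 0.0854
```

```bash
python3 - <<'E'
from h import *
s=snap('scene','scene9')
p=status.sense();print(p['position'],p['force'])
cv2.imwrite('pics/c9.png',cv2.resize(s['frame'][230:380,340:500],None,fx=5,fy=4,interpolation=cv2.INTER_CUBIC))
E
```

```text
[ 0.49009124 -0.13430079  0.08982046] [ 0.30216863 -0.40349832  0.41056907]
```

View pics/c9.png

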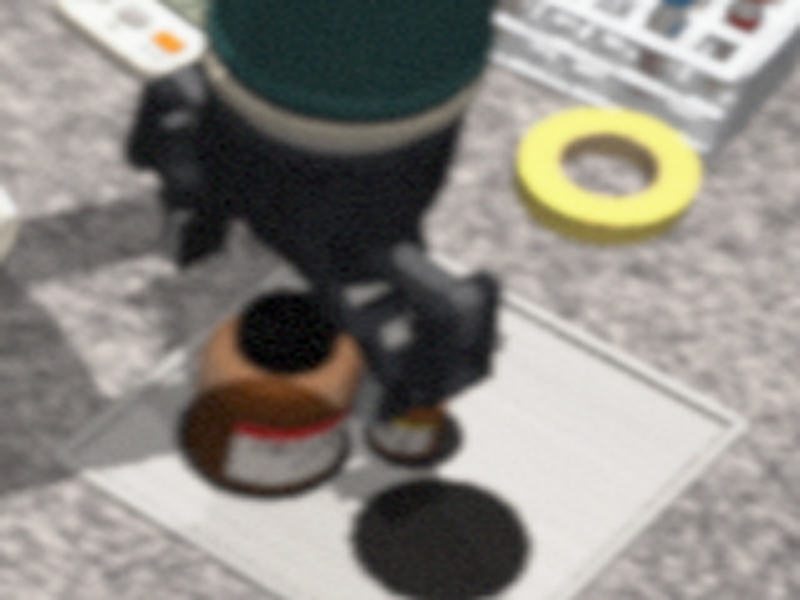

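Call:
send_rows(
  linear=[
    [0,0.001,-0.006],
    [0,0.0015,-0.016],
    [0,0.0015,-0.026],
    [0,0.0015,-0.034],
    [0,0.0015,-0.039],
    [0,0.0015,-0.0405],
    [0,0.0015,-0.0405],
    [0,0.0015,-0.0405],
  ],
  angular=[
    [0,0,0],
    [0,0,0],
    [0,0,0],
    [0,0,0],
    [0,0,0],
    [0,0,0],
    [0,0,0],
    [0,0,0],
  ],
)

```text
t: 13.0
position: [0.4901, -0.1329, 0.0493]
tcp_rot: [[-0.004, -0.975, 0.221], [-0.001, 0.221, 0.975], [-1.0, 0.004, -0.001]]
force: [-0.2, 0.3, 0.7]
gripper_width: 0.0857
```

```bash
python3 - <<'E'
from h import *
s=snap('scene','scene9')
p=status.sense();print(p['position'],p['force'],p['moment'])
cv2.imwrite('pics/c10.png',cv2.resize(s['frame'][230:380,340:500],None,fx=5,fy=4,interpolation=cv2.INTER_CUBIC))
E
```

```text
[ 0.49032145 -0.13294404  0.04949119] [ 0.05356347  0.31863253 -0.19956981] [ 0.0151117  -0.01106168 -0.0026827 ]
```

View pics/c10.png

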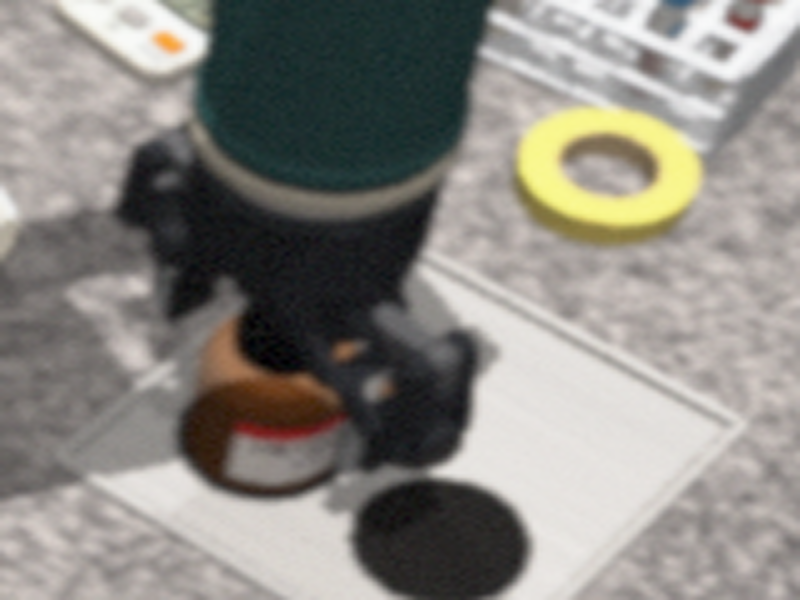

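No contact force; fingers straddle the bottle. Close.

Call:
send_rows(
  linear=[
    [0,0,0],
    [0,0,0],
    [0,0,0],
    [0,0,0],
    [0,0,0],
    [0,0,0],
    [0,0,0],
    [0,0,0],
  ],
  angular=[
    [0,0,0],
    [0,0,0],
    [0,0,0],
    [0,0,0],
    [0,0,0],
    [0,0,0],
    [0,0,0],
    [0,0,0],
  ],
  claw=1,
  grip_force=50,
)

```text
t: 13.72
position: [0.4906, -0.1332, 0.0502]
tcp_rot: [[-0.002, -0.975, 0.221], [-0.001, 0.221, 0.975], [-1.0, 0.002, -0.002]]
force: [-1.5, -1.0, 5.7]
gripper_width: 0.0513
```

Call:
send_rows(
  linear=[
    [0,0,0],
    [0,0,0],
    [0,0,0],
    [0,0,0],
  ],
  angular=[
    [0,0,0],
    [0,0,0],
    [0,0,0],
    [0,0,0],
  ],
)

```text
t: 14.05
position: [0.4907, -0.1332, 0.0502]
tcp_rot: [[-0.002, -0.975, 0.221], [-0.001, 0.221, 0.975], [-1.0, 0.002, -0.002]]
force: [-0.3, 0.2, 0.3]
gripper_width: 0.0515
```

```bash
python3 - <<'E'
from h import *
s=snap('scene','scene9')
p=status.sense();print(p['position'],p['force'],p['moment'],p['gripper_width'])
cv2.imwrite('pics/c11.png',cv2.resize(s['frame'][230:380,340:500],None,fx=5,fy=4,interpolation=cv2.INTER_CUBIC))
E
```

```text
[ 0.49066571 -0.13319331  0.05023564] [0.31267815 0.44427196 1.66988026] [-0.02684794  0.01322935  0.04130717] 0.05160154612694238
```

View pics/c11.png

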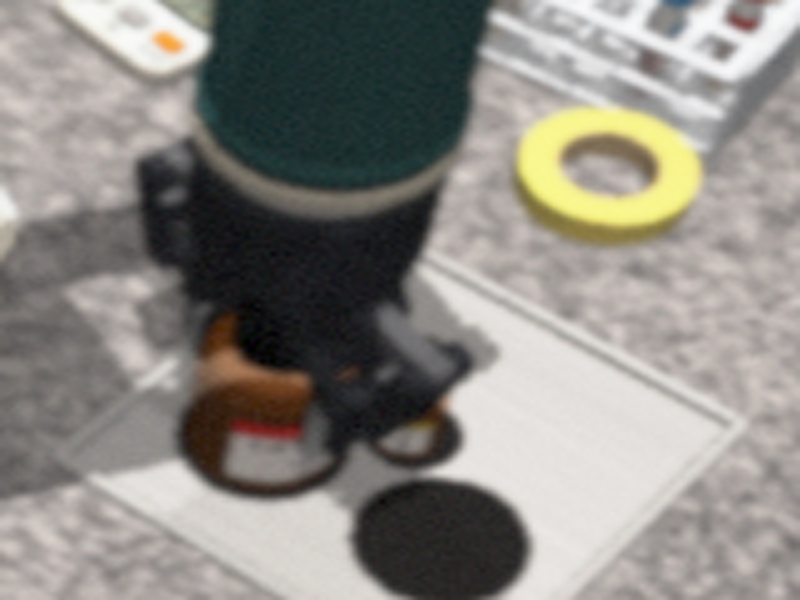

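Call:
send_rows(
  linear=[
    [0,0,0.003],
    [0,0,0.009],
    [0,0,0.019],
    [0,0,0.031],
    [0,0,0.045],
    [0,0,0.06],
    [0,0,0.075],
    [0,0,0.09],
    [0,0,0.103],
    [0,0,0.11],
  ],
  angular=[
    [0,0,0],
    [0,0,0],
    [0,0,0],
    [0,0,0],
    [0,0,0],
    [0,0,0],
    [0,0,0],
    [0,0,0],
    [0,0,0],
    [0,0,0],
  ],
)

```text
t: 14.93
position: [0.4915, -0.1335, 0.1627]
tcp_rot: [[0.001, -0.975, 0.221], [-0.003, 0.221, 0.975], [-1.0, -0.001, -0.002]]
force: [0.4, -0.3, -1.1]
gripper_width: 0.0522
```

```bash
python3 - <<'E'
from h import *
s=snap('scene','scene10');t=snap('top','top10')
p=status.sense();print(p['position'],p['force'],p['moment'],p['gripper_width'])
cv2.imwrite('pics/c12.png',cv2.resize(s['frame'][190:380,330:500],None,fx=4.5,fy=3.15,interpolation=cv2.INTER_CUBIC))
E
```

```text
[ 0.49167234 -0.13356178  0.16199441] [ 0.31698751 -0.87293819 -0.85081947] [ 0.01134946 -0.01639582 -0.00742121] 0.05159995546666385
```

View pics/c12.png

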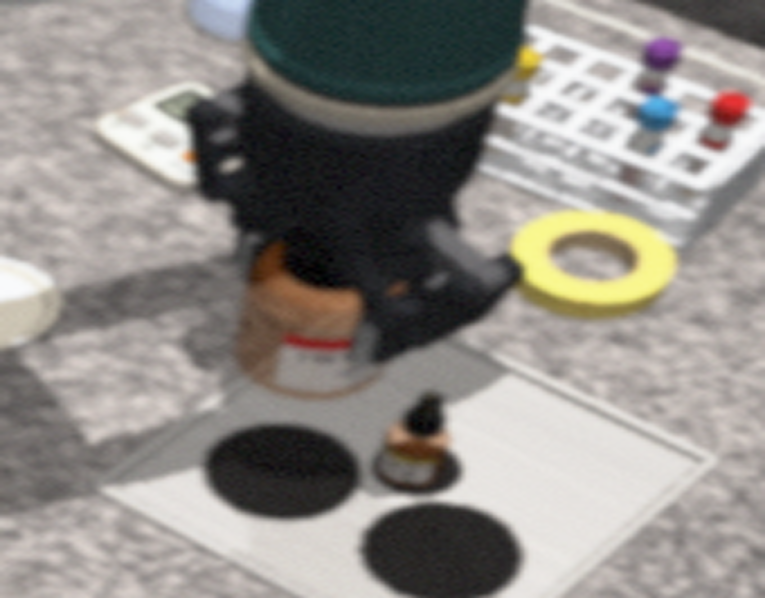

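Call:
send_rows(
  linear=[
    [0.002,0.01,0],
    [0.005,0.03,0],
    [0.01,0.057,0],
    [0.015,0.086,0],
    [0.019,0.115,0],
    [0.024,0.144,0],
    [0.029,0.173,0],
    [0.033,0.202,0],
    [0.038,0.231,0],
    [0.043,0.26,0],
  ],
  angular=[
    [0,0,0],
    [0,0,0],
    [0,0,0],
    [0,0,0],
    [0,0,0],
    [0,0,0],
    [0,0,0],
    [0,0,0],
    [0,0,0],
    [0,0,0],
  ],
)

```text
t: 15.87
position: [0.5336, 0.1286, 0.1609]
tcp_rot: [[-0.001, -0.975, 0.221], [-0.003, 0.221, 0.975], [-1.0, 0.001, -0.003]]
force: [0.9, -0.1, -1.7]
gripper_width: 0.0514
```

```bash
python3 - <<'E'
from h import *
p=status.sense();print(p['position'],p['gripper_width'])
E
```

```text
[0.53357606 0.12855857 0.16093488] 0.051367990655741935
```

Call:
send_rows(
  linear=[
    [0.005,0.027,0],
    [0.01,0.052,-0.004],
    [0.013,0.072,-0.014],
    [0.015,0.081,-0.028],
    [0.0155,0.085,-0.043],
    [0.0155,0.085,-0.059],
    [0.0155,0.085,-0.075],
    [0.0155,0.085,-0.09],
    [0.0155,0.085,-0.102],
    [0.0155,0.085,-0.108],
  ],
  angular=[
    [0,0,0],
    [0,0,0],
    [0,0,0],
    [0,0,0],
    [0,0,0],
    [0,0,0],
    [0,0,0],
    [0,0,0],
    [0,0,0],
    [0,0,0],
  ],
)

```text
t: 16.7
position: [0.5471, 0.2129, 0.0502]
tcp_rot: [[-0.006, -0.975, 0.221], [-0.004, 0.221, 0.975], [-1.0, 0.005, -0.005]]
force: [-0.8, -0.3, -0.6]
gripper_width: 0.0517
```

```bash
python3 - <<'E'
from h import *
s=snap('scene','scene11')
p=status.sense();print(p['position'],p['force'],p['gripper_width'])
cv2.imwrite('pics/c13.png',cv2.resize(s['frame'][90:270,150:340],None,fx=4,fy=3.3,interpolation=cv2.INTER_CUBIC))
E
```

```text
[0.54701999 0.21284733 0.04998298] [-1.37107699  0.09175589 -1.9226879 ] 0.05142416882798586
```

View pics/c13.png

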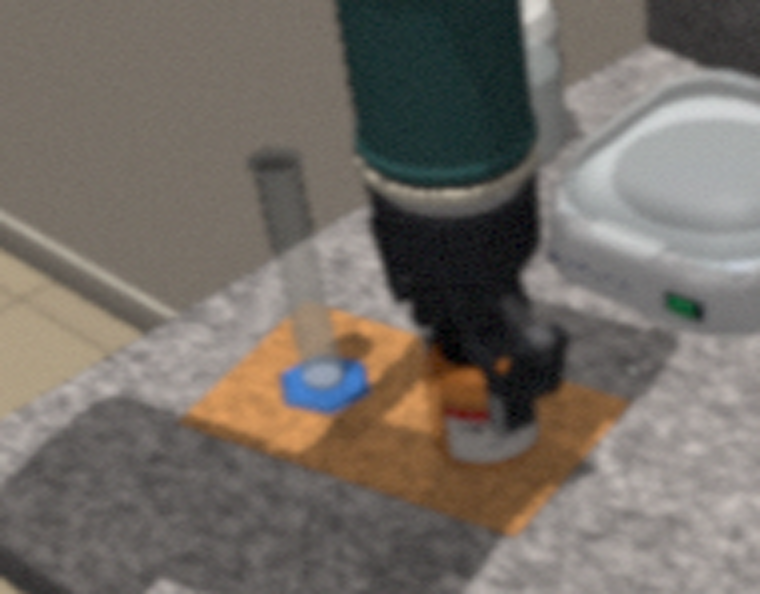

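Call:
send_rows(
  linear=[
    [0.0005,0,-0.0005],
    [0.001,0,-0.001],
    [0.001,0,-0.0015],
    [0.001,0,-0.002],
    [0.001,0,-0.002],
    [0.001,0,-0.002],
  ],
  angular=[
    [0,0,0],
    [0,0,0],
    [0,0,0],
    [0,0,0],
    [0,0,0],
    [0,0,0],
  ],
)

```text
t: 17.25
position: [0.5484, 0.2129, 0.0486]
tcp_rot: [[-0.005, -0.975, 0.221], [-0.004, 0.221, 0.975], [-1.0, 0.004, -0.005]]
force: [-1.1, 0.2, -0.5]
gripper_width: 0.0516
```

Call:
send_rows(
  linear=[
    [0,0,-0.0005],
    [0,0,-0.001],
    [0,0,-0.0015],
    [0,0,-0.0015],
  ],
  angular=[
    [0,0,0],
    [0,0,0],
    [0,0,0],
    [0,0,0],
  ],
)

```text
t: 17.58
position: [0.5488, 0.213, 0.0482]
tcp_rot: [[-0.004, -0.975, 0.221], [-0.004, 0.221, 0.975], [-1.0, 0.003, -0.004]]
force: [-2.2, -0.4, 8.6]
gripper_width: 0.0518
```

Contact (8.6 N at z 0.0482, as expected). Release.

Call:
send_rows(
  linear=[
    [0,0,0.0005],
    [0,0,0.0005],
    [0,0,0.0005],
    [0,0,0.0005],
    [0,0,0.0005],
    [0,0,0.0005],
  ],
  angular=[
    [0,0,0],
    [0,0,0],
    [0,0,0],
    [0,0,0],
    [0,0,0],
    [0,0,0],
  ],
  claw=0,
)

```text
t: 18.08
position: [0.5487, 0.213, 0.0486]
tcp_rot: [[-0.004, -0.975, 0.221], [-0.004, 0.221, 0.975], [-1.0, 0.003, -0.004]]
force: [0.1, -0.3, -0.2]
gripper_width: 0.0856
```

Call:
send_rows(
  linear=[
    [0,0,0.006],
    [0,0,0.018],
    [0,0,0.035],
    [0,0,0.055],
    [0,0,0.08],
    [0,0,0.105],
    [0,0,0.13],
    [0,-0.01,0.15],
    [0,-0.03,0.16],
    [0,-0.06,0.16],
  ],
  angular=[
    [0,0,0],
    [0,0,0],
    [0,0,0],
    [0,0,0],
    [0,0,0],
    [0,0,0],
    [0,0,0],
    [0,0,0],
    [0,0,0],
    [0,0,0],
  ],
)

```text
t: 18.92
position: [0.5508, 0.1544, 0.213]
tcp_rot: [[0.003, -0.976, 0.219], [-0.002, 0.219, 0.976], [-1.0, -0.003, -0.001]]
force: [0.7, -1.4, 0.6]
gripper_width: 0.0856
```

```bash
python3 - <<'E'
from h import *
s=snap('scene','scene12');t=snap('top','top12')
p=status.sense();print(p['position'],p['force'],p['gripper_width'])
cv2.imwrite('pics/c14.png',cv2.resize(s['frame'][90:270,150:340],None,fx=4,fy=3.3,interpolation=cv2.INTER_CUBIC))
cv2.imwrite('pics/c14s.png',cv2.resize(s['frame'][290:380,360:480],None,fx=6,fy=6,interpolation=cv2.INTER_CUBIC))
cv2.imwrite('pics/c14t.png',cv2.resize(t['frame'][200:290,350:460],None,fx=6,fy=6,interpolation=cv2.INTER_CUBIC))
for n,S,roi in(('scene',s,(370,320,412,362)),('top',t,(370,232,408,268))):
    x0,y0,x1,y1=roi;g=cv2.cvtColor(S['frame'],cv2.COLOR_BGR2GRAY)[y0:y1,x0:x1]
    m=(g<75).astype(np.uint8)
    c=max(cv2.findContours(m,0,2)[0],key=cv2.contourArea);e=cv2.fitEllipse(cv2.convexHull(c))
    px=np.array(e[0])+[x0,y0];print(n,e,px,onplane(S,[px],.005))
E
```

```text
[0.54910691 0.15006996 0.2106597 ] [0.24240886 0.79384221 0.45998297] 0.08545954969545339
scene ((22.186540603637695, 19.43191146850586), (28.06207847595215, 32.65192413330078), 102.80728912353516) [392.1865406  339.43191147] [[ 0.48983877 -0.13095087  0.005     ]]
top ((19.488618850708008, 19.92913246154785), (26.75593376159668, 27.727869033813477), 118.67391967773438) [389.48861885 251.92913246] [[ 0.49173844 -0.1355204   0.005     ]]
```

View pics/c14.png

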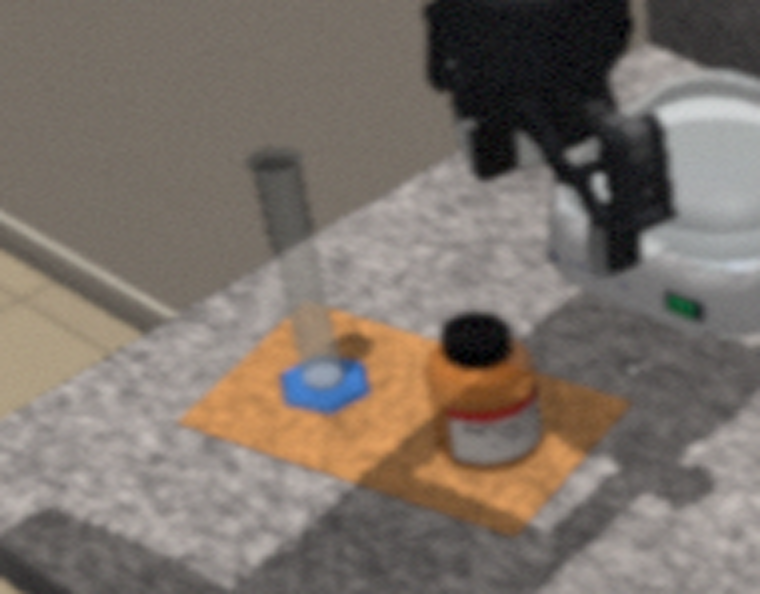

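View pics/c14s.png

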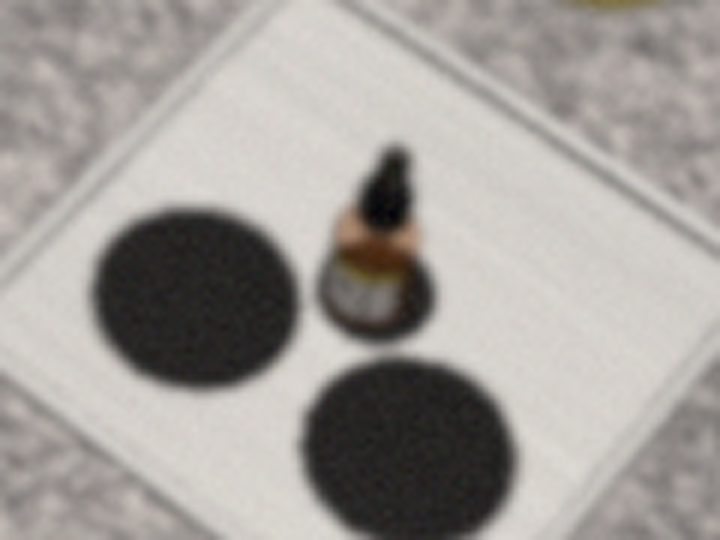

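View pics/c14t.png

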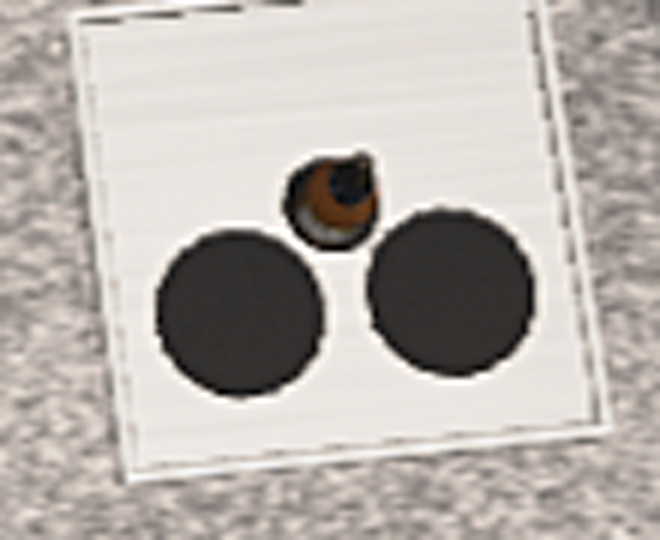

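```bash
python3 - <<'E'
from h import *
s=snap('scene');t=snap('top')
print(onplane(s,[(423,337.8)],.005),onplane(t,[(405.7,233.5)],.005),tri(s,(423,337.8),t,(405.7,233.5)))
print('bulb tip',tri(s,(426.1,314.6),t,(410.8,226.2)))
print(status.sense()['position'])
E
```

```text
[[ 0.52723505 -0.16985443  0.005     ]] [[ 0.52770599 -0.17614066  0.005     ]] (array([ 0.52415187, -0.17307685,  0.01381377]), np.float64(0.004077216037901904))
bulb tip (array([ 0.52134805, -0.17037039,  0.08863221]), np.float64(0.0050889999680861836))
[0.5487297  0.15257135 0.2095932 ]
```

Call:
send_rows(
  linear=[
    [-0.002,-0.025,0],
    [-0.005,-0.06,0],
    [-0.008,-0.095,0],
    [-0.01,-0.13,0],
    [-0.013,-0.165,0],
    [-0.015,-0.2,0],
    [-0.018,-0.235,0],
    [-0.02,-0.27,0],
    [-0.022,-0.3,-0.01],
    [-0.023,-0.32,-0.03],
  ],
  angular=[
    [0,0,0],
    [0,0,0],
    [0,0,0],
    [0,0,0],
    [0,0,0],
    [0,0,0],
    [0,0,0],
    [0,0,0],
    [0,0,0],
    [0,0,0],
  ],
)

```text
t: 19.95
position: [0.5279, -0.1702, 0.1817]
tcp_rot: [[0.002, -0.975, 0.224], [-0.006, 0.224, 0.975], [-1.0, -0.003, -0.005]]
force: [0.6, -0.1, -0.9]
gripper_width: 0.0853
```

```bash
python3 - <<'E'
from h import *
s=snap('scene','scene13')
p=status.sense();print(p['position'],p['tcp_rot'][:,0])
cv2.imwrite('pics/c15.png',cv2.resize(s['frame'][230:380,340:500],None,fx=5,fy=4,interpolation=cv2.INTER_CUBIC))
E
```

```text
[ 0.52530198 -0.17165988  0.17679733] [-0.00460749 -0.00468845 -0.99997839]
```

View pics/c15.png

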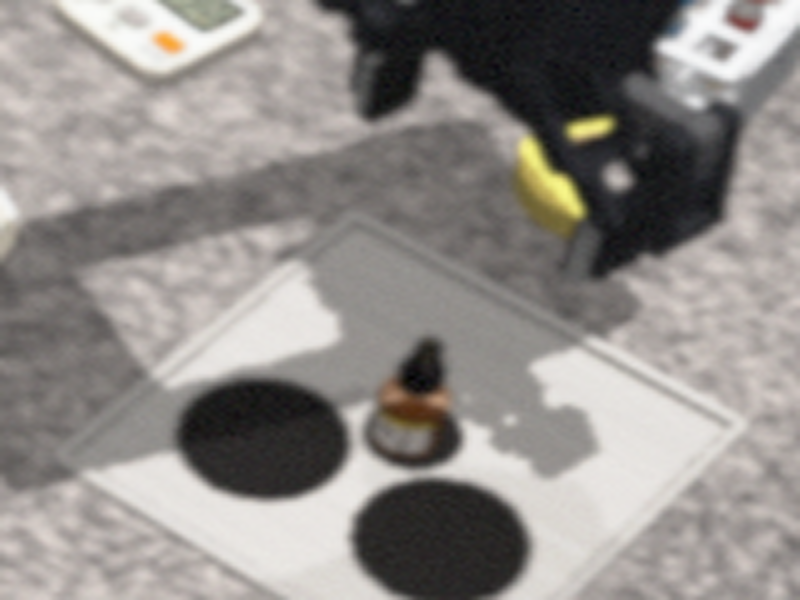

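Call:
send_rows(
  linear=[
    [0,0,-0.01],
    [0,-0.001,-0.025],
    [0,-0.001,-0.042],
    [0,-0.001,-0.058],
    [0,-0.001,-0.072],
    [0,-0.001,-0.083],
    [0,-0.001,-0.09],
    [0,-0.001,-0.093],
    [0,-0.001,-0.093],
  ],
  angular=[
    [0,0,0],
    [0,0,0],
    [0,0,0],
    [0,0,0],
    [0,0,0],
    [0,0,0],
    [0,0,0],
    [0,0,0],
    [0,0,0],
  ],
)

```text
t: 20.75
position: [0.5252, -0.1722, 0.0833]
tcp_rot: [[-0.006, -0.975, 0.224], [-0.004, 0.224, 0.975], [-1.0, 0.004, -0.005]]
force: [0.6, -0.2, -0.0]
gripper_width: 0.0855
```

```bash
python3 - <<'E'
from h import *
s=snap('scene','scene14')
p=status.sense();print(p['position'],p['tcp_rot'][:,0])
print(proj(s,[[.526,-.1725,.083]]))
cv2.imwrite('pics/c16.png',cv2.resize(s['frame'][270:370,370:490],None,fx=6,fy=6,interpolation=cv2.INTER_CUBIC))
E
```

```text
[ 0.52552981 -0.17244826  0.08389965] [-0.00463863 -0.00459083 -0.9999787 ]
[[429.85123649 314.85551914]]
```

View pics/c16.png

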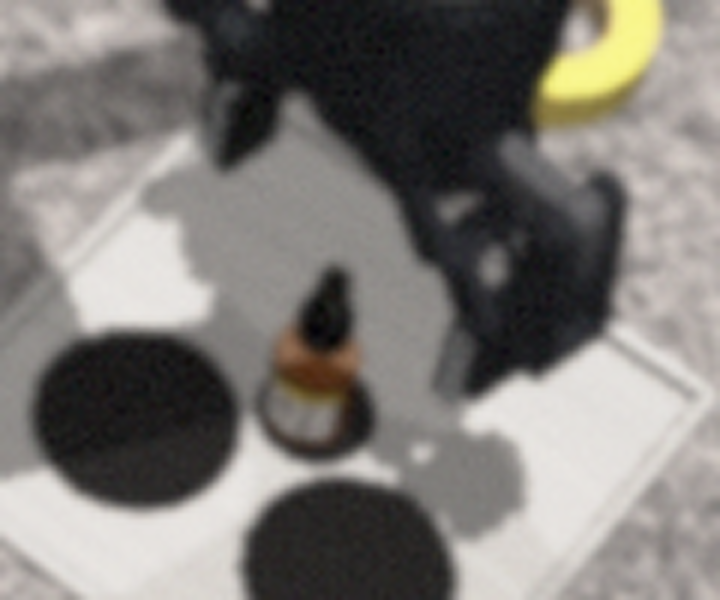

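Call:
send_rows(
  linear=[
    [-0.001,0,-0.006],
    [-0.002,0,-0.016],
    [-0.002,0,-0.027],
    [-0.002,0,-0.037],
    [-0.002,0,-0.045],
    [-0.002,0,-0.049],
    [-0.002,0,-0.05],
    [-0.002,0,-0.05],
  ],
  angular=[
    [0,0,0],
    [0,0,0],
    [0,0,0],
    [0,0,0],
    [0,0,0],
    [0,0,0],
    [0,0,0],
    [0,0,0],
  ],
)

```text
t: 21.47
position: [0.5233, -0.1724, 0.0333]
tcp_rot: [[-0.006, -0.974, 0.224], [-0.004, 0.224, 0.975], [-1.0, 0.004, -0.005]]
force: [-0.4, -0.0, -0.6]
gripper_width: 0.0857
```

Call:
send_rows(
  linear=[
    [0,0,0],
    [0,0,0],
    [0,0,0],
    [0,0,0],
    [0,0,0],
    [0,0,0],
    [0,0,0],
    [0,0,0],
    [0,0,0],
    [0,0,0],
  ],
  angular=[
    [0,0,0],
    [0,0,0],
    [0,0,0],
    [0,0,0],
    [0,0,0],
    [0,0,0],
    [0,0,0],
    [0,0,0],
    [0,0,0],
    [0,0,0],
  ],
  claw=1,
  grip_force=30,
)

```text
t: 22.3
position: [0.5235, -0.1724, 0.0337]
tcp_rot: [[-0.005, -0.975, 0.224], [-0.004, 0.224, 0.975], [-1.0, 0.004, -0.005]]
force: [-1.2, 1.5, 5.8]
gripper_width: 0.0241
```

```bash
python3 - <<'E'
from h import *
s=snap('scene','scene15')
p=status.sense();print(p['position'],p['tcp_rot'][:,0],p['force'],p['gripper_width'])
cv2.imwrite('pics/c17.png',cv2.resize(s['frame'][270:370,370:490],None,fx=6,fy=6,interpolation=cv2.INTER_CUBIC))
E
```

```text
[ 0.52351624 -0.17239951  0.03375077] [-0.0049574  -0.00433661 -0.99997831] [-0.32857909  0.80873647  6.24942554] 0.024340752658298458
```

View pics/c17.png

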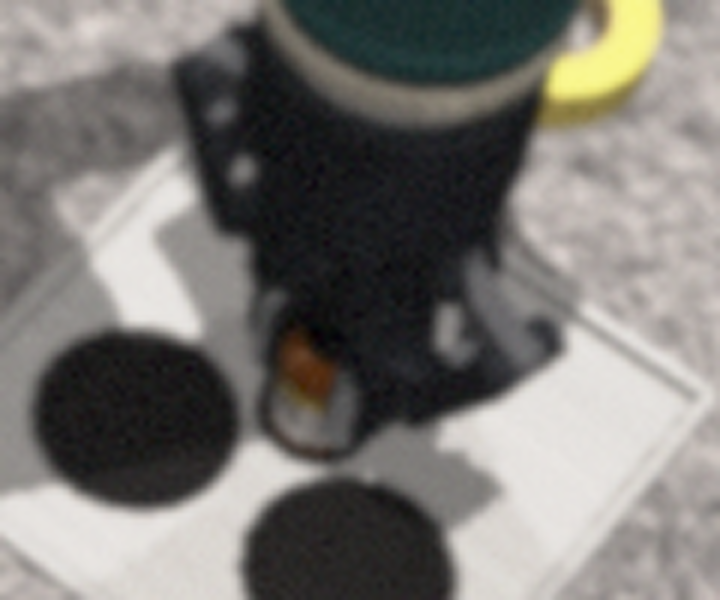

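Call:
send_rows(
  linear=[
    [0,0,0.003],
    [0,0,0.01],
    [0,0,0.022],
    [0,0,0.036],
    [0,0.004,0.05],
    [-0.002,0.016,0.06],
    [-0.004,0.035,0.065],
    [-0.007,0.058,0.065],
    [-0.01,0.083,0.065],
    [-0.014,0.109,0.065],
  ],
  angular=[
    [0,0,0],
    [0,0,0],
    [0,0,0],
    [0,0,0],
    [0,0,0],
    [0,0,0],
    [0,0,0],
    [0,0,0],
    [0,0,0],
    [0,0,0],
  ],
)

```text
t: 23.18
position: [0.5092, -0.0621, 0.0993]
tcp_rot: [[-0.004, -0.974, 0.225], [-0.004, 0.225, 0.974], [-1.0, 0.003, -0.005]]
force: [0.9, 0.2, -0.7]
gripper_width: 0.0245
```

```bash
python3 - <<'E'
from h import *
p=status.sense();print(p['position'],p['gripper_width'],p['force'])
E
```

```text
[ 0.50918458 -0.06205124  0.09925373] 0.024491681840320422 [ 0.9223691   0.16425663 -0.68595525]
```

Call:
send_rows(
  linear=[
    [-0.003,0.024,0],
    [-0.006,0.047,0],
    [-0.009,0.068,0],
    [-0.011,0.082,0],
    [-0.012,0.089,-0.005],
    [-0.012,0.09,-0.015],
    [-0.012,0.09,-0.027],
    [-0.012,0.09,-0.037],
    [-0.012,0.09,-0.044],
    [-0.012,0.09,-0.046],
  ],
  angular=[
    [0,0,0],
    [0,0,0],
    [0,0,0],
    [0,0,0],
    [0,0,0],
    [0,0,0],
    [0,0,0],
    [0,0,0],
    [0,0,0],
    [0,0,0],
  ],
)

```text
t: 24.02
position: [0.4962, 0.0274, 0.0516]
tcp_rot: [[-0.007, -0.974, 0.226], [-0.004, 0.226, 0.974], [-1.0, 0.006, -0.006]]
force: [-0.8, -0.3, -0.6]
gripper_width: 0.0237
```

```bash
python3 - <<'E'
from h import *
s=snap('scene','scene16');t=snap('top','top16')
p=status.sense();print(p['position'],p['gripper_width'],p['force'])
cv2.imwrite('pics/c18.png',cv2.resize(s['frame'][240:320,280:380],None,fx=7,fy=7,interpolation=cv2.INTER_CUBIC))
cv2.imwrite('pics/c18t.png',cv2.resize(t['frame'][220:290,270:360],None,fx=7,fy=7,interpolation=cv2.INTER_CUBIC))
E
```

```text
[0.4967319  0.02750135 0.05248069] 0.02405224342607777 [ 0.65664991  0.1944199  -0.10527251]
```

View pics/c18.png

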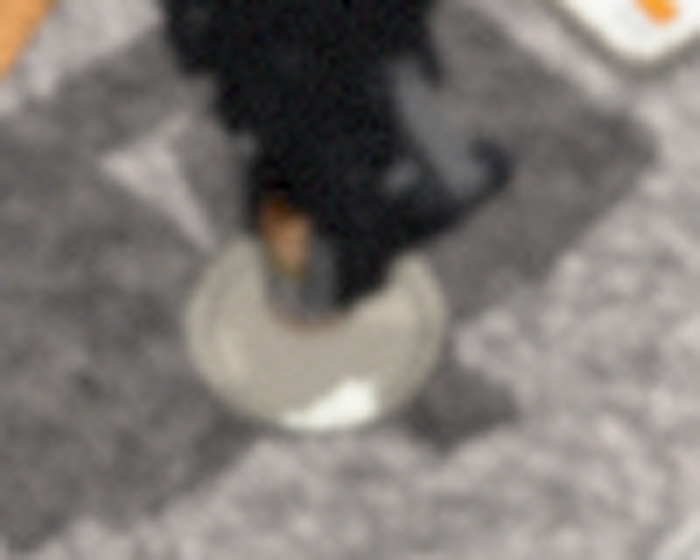

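View pics/c18t.png

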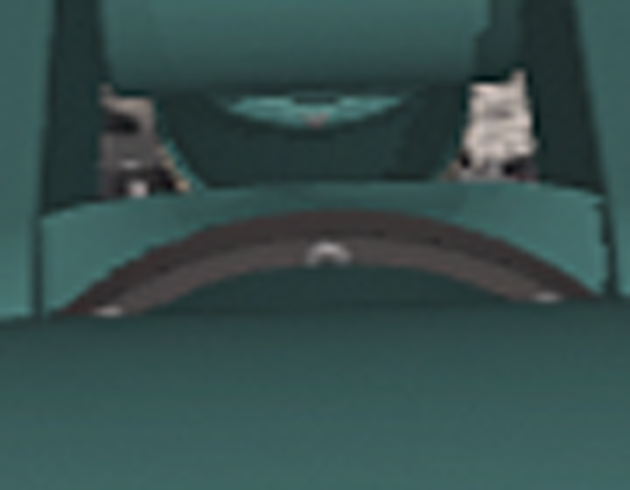

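Call:
send_rows(
  linear=[
    [0,-0.001,-0.004],
    [0.001,-0.002,-0.009],
    [0.0015,-0.002,-0.014],
    [0.0015,-0.002,-0.018],
    [0.0015,-0.002,-0.0195],
    [0.0015,-0.002,-0.0205],
    [0.0015,-0.002,-0.021],
    [0.0015,-0.002,-0.021],
  ],
  angular=[
    [0,0,0],
    [0,0,0],
    [0,0,0],
    [0,0,0],
    [0,0,0],
    [0,0,0],
    [0,0,0],
    [0,0,0],
  ],
)

```text
t: 24.78
position: [0.498, 0.0255, 0.0318]
tcp_rot: [[-0.006, -0.974, 0.226], [-0.004, 0.226, 0.974], [-1.0, 0.005, -0.006]]
force: [-1.5, -0.3, 3.1]
gripper_width: 0.0241
```

Contact at expected height (3 N). Release and check.

Call:
send_rows(
  linear=[
    [0,0,0.0],
    [0,0,0],
    [0,0,0],
    [0,0,0],
    [0,0,0],
    [0,0,0],
    [0,0,0],
    [0,0,0],
  ],
  angular=[
    [0,0,0],
    [0,0,0],
    [0,0,0],
    [0,0,0],
    [0,0,0],
    [0,0,0],
    [0,0,0],
    [0,0,0],
  ],
  claw=0,
)

```text
t: 25.45
position: [0.498, 0.0255, 0.0317]
tcp_rot: [[-0.006, -0.974, 0.226], [-0.004, 0.226, 0.974], [-1.0, 0.005, -0.006]]
force: [-0.1, 0.4, -0.1]
gripper_width: 0.0851
```

Call:
send_rows(
  linear=[
    [0,0,0.006],
    [0,0,0.018],
    [0,0,0.035],
    [0,0,0.055],
    [0,0,0.08],
    [0,0,0.105],
    [0,0,0.13],
    [0.003,0.012,0.15],
    [0.009,0.035,0.16],
    [0.015,0.06,0.165],
  ],
  angular=[
    [0,0,0],
    [0,0,0],
    [0,0,0],
    [0,0,0],
    [0,0,0],
    [0,0,0],
    [0,0,0],
    [0,0,0],
    [0,0,0],
    [0,0,0],
  ],
)

```text
t: 26.28
position: [0.5142, 0.0856, 0.1995]
tcp_rot: [[-0.002, -0.974, 0.227], [-0.004, 0.227, 0.974], [-1.0, 0.001, -0.005]]
force: [1.1, -0.9, -0.1]
gripper_width: 0.0851
```

Call:
send_rows(
  linear=[
    [0.008,0.03,0],
    [0.015,0.06,0],
    [0.023,0.09,0],
    [0.028,0.11,0],
    [0.028,0.12,0],
    [0.028,0.12,0],
  ],
  angular=[
    [0,0,0],
    [0,0,0],
    [0,0,0],
    [0,0,0],
    [0,0,0],
    [0,0,0],
  ],
)

```text
t: 26.78
position: [0.5419, 0.2073, 0.1997]
tcp_rot: [[-0.002, -0.974, 0.225], [-0.004, 0.225, 0.974], [-1.0, 0.001, -0.004]]
force: [0.4, 0.4, 0.3]
gripper_width: 0.0855
```

```bash
python3 - <<'E'
from h import *
s=snap('scene','scene17');t=snap('top','top17')
p=status.sense();print(p['position'],p['tcp_rot'],p['gripper_width'],p['force'])
cv2.imwrite('pics/c19.png',cv2.resize(s['frame'][240:320,280:380],None,fx=7,fy=7,interpolation=cv2.INTER_CUBIC))
cv2.imwrite('pics/c19t.png',cv2.resize(t['frame'][220:290,270:360],None,fx=7,fy=7,interpolation=cv2.INTER_CUBIC))
E
```

```text
[0.54140641 0.20489274 0.19938514] [[-0.00340227 -0.97396965  0.22665293]
 [-0.00539666  0.22666883  0.97395694]
 [-0.99997965  0.00209049 -0.00602737]] 0.08526485138843497 [-0.52556843  0.51269403 -0.12212902]
```

View pics/c19.png

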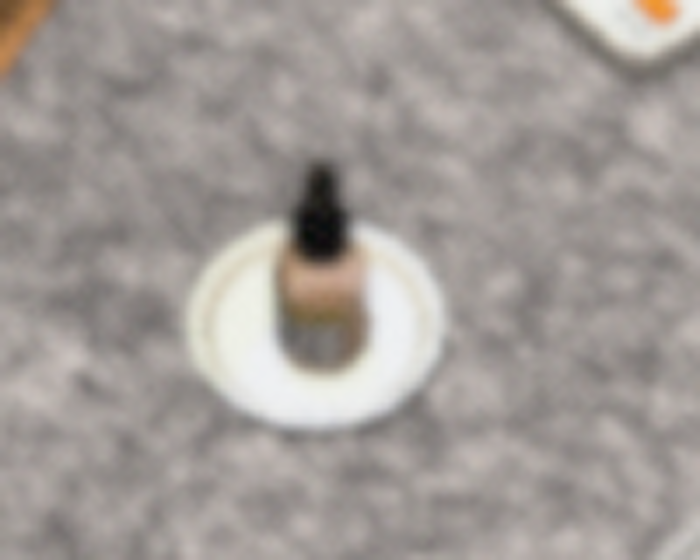

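View pics/c19t.png

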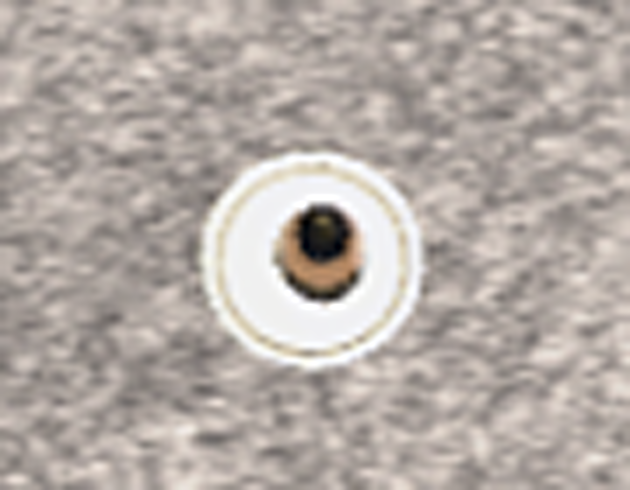

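View pics/scene17.png

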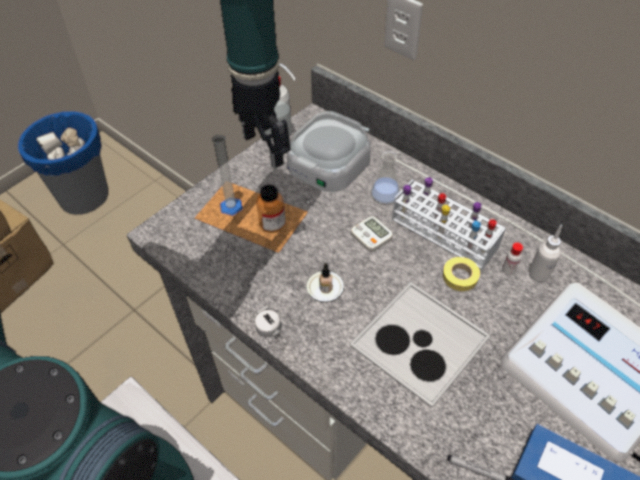

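Call:
send_rows(
  linear=[
    [0.004,0.004,-0.006],
    [0.007,0.0075,-0.018],
    [0.007,0.0075,-0.034],
    [0.007,0.0075,-0.052],
    [0.007,0.0075,-0.07],
    [0.007,0.0075,-0.09],
    [0.007,0.0075,-0.11],
    [0.007,0.0075,-0.13],
    [0.007,0.0075,-0.144],
    [0.007,0.0075,-0.15],
  ],
  angular=[
    [0.003,-0.002,0],
    [0.005,-0.003,0],
    [0.005,-0.003,0],
    [0.005,-0.003,0],
    [0.005,-0.003,0],
    [0.005,-0.003,0],
    [0.005,-0.003,0],
    [0.005,-0.003,0],
    [0.005,-0.003,0],
    [0.005,-0.003,0],
  ],
)

```text
t: 27.72
position: [0.5466, 0.211, 0.0463]
tcp_rot: [[-0.005, -0.974, 0.228], [-0.002, 0.228, 0.974], [-1.0, 0.004, -0.003]]
force: [-0.4, 0.1, -0.2]
gripper_width: 0.0855
```

```bash
python3 - <<'E'
from h import *
s=snap('scene','scene18')
p=status.sense();print(p['position'],p['tcp_rot'],p['gripper_width'],p['force'])
cv2.imwrite('pics/c20.png',cv2.resize(s['frame'][90:270,150:340],None,fx=4,fy=3.3,interpolation=cv2.INTER_CUBIC))
E
```

```text
[0.54651656 0.21106036 0.04625184] [[-0.00512997 -0.97367052  0.22790217]
 [-0.00161993  0.22791296  0.97368016]
 [-0.99998553  0.00462577 -0.00274646]] 0.08546763218202412 [-0.51152928  0.16289568  0.23470435]
```

View pics/c20.png

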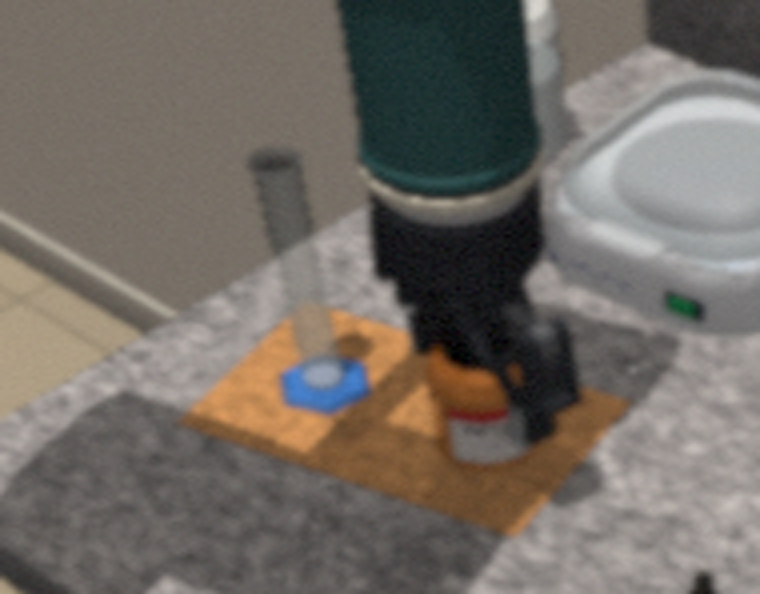

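Adjust to (0.5487, 0.213, 0.0488), then close.

Call:
send_rows(
  linear=[
    [0.002,0.002,0.0025],
    [0.002,0.002,0.0025],
    [0.002,0.002,0.0025],
    [0.002,0.002,0.0025],
  ],
  angular=[
    [0,0,0],
    [0.001,-0.004,0],
    [0.001,-0.004,0],
    [0.001,-0.004,0],
  ],
)

```text
t: 28.1
position: [0.5493, 0.2132, 0.0497]
tcp_rot: [[0.001, -0.974, 0.228], [-0.0, 0.228, 0.974], [-1.0, -0.001, -0.0]]
force: [0.3, 0.6, -0.4]
gripper_width: 0.0853
```

Call:
send_rows(
  linear=[
    [0,0,0],
    [0,0,0],
    [0,0,0],
    [0,0,0],
    [0,0,0],
    [0,0,0],
    [0,0,0],
    [0,0,0],
    [0,0,0],
    [0,0,0],
  ],
  angular=[
    [0,0,0],
    [0,0,0],
    [0,0,0],
    [0,0,0],
    [0,0,0],
    [0,0,0],
    [0,0,0],
    [0,0,0],
    [0,0,0],
    [0,0,0],
  ],
  claw=1,
  grip_force=50,
)

```text
t: 28.93
position: [0.5496, 0.2132, 0.0506]
tcp_rot: [[0.002, -0.974, 0.228], [-0.0, 0.228, 0.974], [-1.0, -0.002, 0.0]]
force: [-1.1, -1.4, 5.2]
gripper_width: 0.0518
```

Call:
send_rows(
  linear=[
    [0,0,0.003],
    [0,0,0.009],
    [0,0,0.019],
    [0,0,0.031],
    [0,0,0.045],
    [0,0,0.06],
    [0,0,0.072],
    [0,-0.005,0.08],
    [-0.002,-0.018,0.08],
    [-0.006,-0.04,0.08],
  ],
  angular=[
    [0,0,0],
    [0,0,0],
    [0,0,0],
    [0,0,0],
    [0,0,0],
    [0,0,0],
    [0,0,0],
    [0,0,0],
    [0,0,0],
    [0,0,0],
  ],
)

```text
t: 29.77
position: [0.5445, 0.1735, 0.1316]
tcp_rot: [[0.005, -0.974, 0.226], [0.001, 0.226, 0.974], [-1.0, -0.004, 0.002]]
force: [0.1, 0.2, -1.4]
gripper_width: 0.0515
```

```bash
python3 - <<'E'
from h import *
s=snap('scene','scene19')
p=status.sense();print(p['position'],p['tcp_rot'],p['gripper_width'],p['force'])
cv2.imwrite('pics/c21.png',cv2.resize(s['frame'][90:270,150:340],None,fx=4,fy=3.3,interpolation=cv2.INTER_CUBIC))
E
```

```text
[0.54210677 0.16882972 0.13064721] [[ 2.85823103e-04 -9.73990055e-01  2.26590579e-01]
 [-3.05946363e-03  2.26588677e-01  9.73985735e-01]
 [-9.99995279e-01 -9.71633262e-04 -2.91512287e-03]] 0.05205715604450316 [-1.41596558 -4.04839618 -2.12712905]
```

View pics/c21.png

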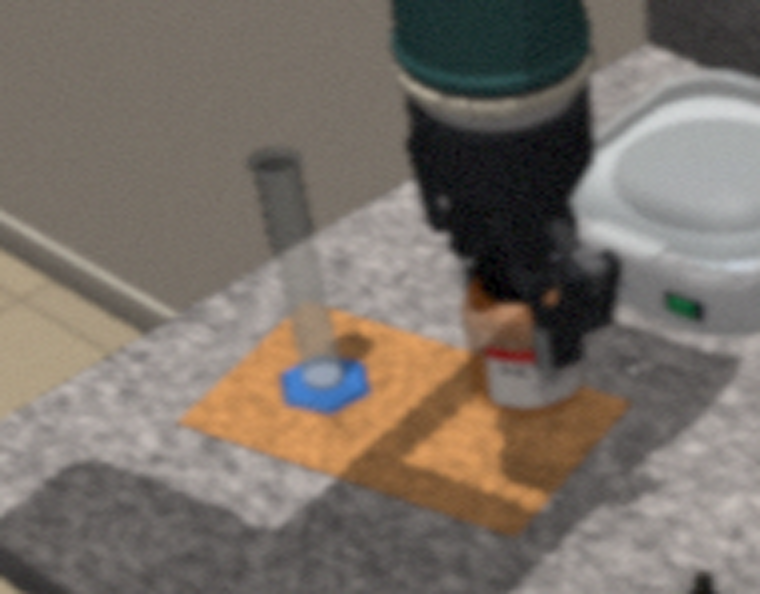

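Call:
send_rows(
  linear=[
    [-0.001,-0.002,0.01],
    [-0.002,-0.008,0.025],
    [-0.003,-0.018,0.04],
    [-0.006,-0.036,0.052],
    [-0.011,-0.06,0.055],
    [-0.016,-0.088,0.055],
    [-0.021,-0.116,0.055],
    [-0.026,-0.144,0.055],
    [-0.031,-0.172,0.055],
    [-0.036,-0.2,0.055],
  ],
  angular=[
    [0,0,0],
    [0,0,0],
    [0,0,0],
    [0,0,0],
    [0,0,0],
    [0,0,0],
    [0,0,0],
    [0,0,0],
    [0,0,0],
    [0,0,0],
  ],
)

```text
t: 30.65
position: [0.5052, -0.0328, 0.186]
tcp_rot: [[0.0, -0.974, 0.227], [-0.003, 0.227, 0.974], [-1.0, -0.001, -0.003]]
force: [0.4, -0.2, -2.0]
gripper_width: 0.0515
```

```bash
python3 - <<'E'
from h import *
p=status.sense();print(p['position'],p['gripper_width'],p['force'])
E
```

```text
[ 0.50517249 -0.03279251  0.18603591] 0.05147185263404005 [ 0.44190665 -0.15470239 -2.02922993]
```

Call:
send_rows(
  linear=[
    [-0.003,-0.026,0],
    [-0.007,-0.052,0],
    [-0.01,-0.075,0],
    [-0.012,-0.091,-0.005],
    [-0.0135,-0.099,-0.015],
    [-0.0135,-0.1005,-0.03],
    [-0.0135,-0.1005,-0.047],
    [-0.0135,-0.1005,-0.064],
    [-0.0135,-0.1005,-0.08],
    [-0.0135,-0.1005,-0.09],
  ],
  angular=[
    [0,0,0],
    [0,0,0],
    [0,0,0],
    [0,0,0],
    [0,0,0],
    [0,0,0],
    [0,0,0],
    [0,0,0],
    [0,0,0],
    [0,0,0],
  ],
)

```text
t: 31.48
position: [0.4902, -0.1325, 0.0942]
tcp_rot: [[-0.003, -0.974, 0.227], [-0.002, 0.227, 0.974], [-1.0, 0.002, -0.002]]
force: [-0.3, 0.3, -0.0]
gripper_width: 0.0518
```

```bash
python3 - <<'E'
from h import *
s=snap('scene','scene20')
p=status.sense();print(p['position'],p['tcp_rot'][:,0],p['gripper_width'],p['force'])
cv2.imwrite('pics/c22.png',cv2.resize(s['frame'][230:380,340:500],None,fx=5,fy=4,interpolation=cv2.INTER_CUBIC))
E
```

```text
[ 0.48949769 -0.13223973  0.09305573] [-0.00453594 -0.00112798 -0.99998908] 0.05205672573841276 [ 0.15518993 -0.62477196 -0.97733634]
```

View pics/c22.png

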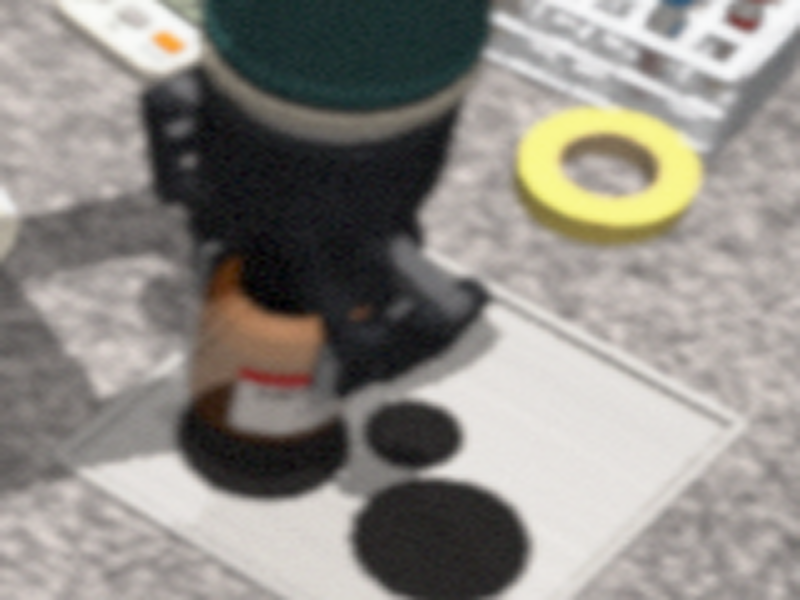

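Descend to ~0.0536: d = (0.002, −0.001, −0.0395), tilt correction about y.

Call:
send_rows(
  linear=[
    [0.001,-0.0005,-0.004],
    [0.002,-0.001,-0.012],
    [0.002,-0.001,-0.021],
    [0.002,-0.001,-0.029],
    [0.002,-0.001,-0.035],
    [0.002,-0.001,-0.038],
    [0.002,-0.001,-0.039],
    [0.002,-0.001,-0.039],
  ],
  angular=[
    [0,-0.002,0],
    [0.001,-0.003,0],
    [0.001,-0.003,0],
    [0.001,-0.003,0],
    [0.001,-0.003,0],
    [0.001,-0.003,0],
    [0.001,-0.003,0],
    [0.001,-0.003,0],
  ],
)

```text
t: 32.2
position: [0.4914, -0.1332, 0.0539]
tcp_rot: [[-0.002, -0.974, 0.227], [0.0, 0.227, 0.974], [-1.0, 0.002, -0.0]]
force: [0.0, -0.6, -0.9]
gripper_width: 0.0519
```

Call:
send_rows(
  linear=[
    [0,0,-0.0005],
    [0,0,-0.001],
    [0,0,-0.0015],
    [0,0,-0.0015],
    [0,0,-0.0015],
  ],
  angular=[
    [0,0,0],
    [0,0,0],
    [0,0,0],
    [0,0,0],
    [0,0,0],
  ],
)

```text
t: 32.62
position: [0.4917, -0.1333, 0.0527]
tcp_rot: [[-0.001, -0.974, 0.227], [-0.0, 0.227, 0.974], [-1.0, 0.001, -0.001]]
force: [-1.0, 0.2, 2.4]
gripper_width: 0.0518
```

Contact at the expected height; release, rise, return for the cylinder.

Call:
send_rows(
  linear=[
    [0,0,0],
    [0,0,0],
    [0,0,0],
    [0,0,0],
    [0,0,0],
    [0,0,0],
  ],
  angular=[
    [0,0,0],
    [0,0,0],
    [0,0,0],
    [0,0,0],
    [0,0,0],
    [0,0,0],
  ],
  claw=0,
)

```text
t: 33.12
position: [0.4917, -0.1333, 0.0526]
tcp_rot: [[-0.001, -0.974, 0.226], [-0.0, 0.226, 0.974], [-1.0, 0.001, -0.001]]
force: [-0.5, 0.1, 1.4]
gripper_width: 0.0851
```

Call:
send_rows(
  linear=[
    [0,0,0.006],
    [0,0,0.018],
    [0,0,0.035],
    [0,0,0.06],
    [0,0,0.09],
    [0,0,0.12],
    [0,0.005,0.15],
    [0,0.02,0.18],
    [0,0.05,0.205],
    [0,0.085,0.21],
  ],
  angular=[
    [0,0,0],
    [0,0,0],
    [0,0,0],
    [0,0,0],
    [0,0,0],
    [0,0,0],
    [0,0,0],
    [0,0,0],
    [0,0,0],
    [0,0,0],
  ],
)

```text
t: 33.95
position: [0.4943, -0.0492, 0.2678]
tcp_rot: [[0.007, -0.973, 0.229], [-0.003, 0.229, 0.973], [-1.0, -0.007, -0.001]]
force: [1.9, 1.3, 0.8]
gripper_width: 0.0853
```

```bash
python3 - <<'E'
from h import *
s=snap('scene','scene21');t=snap('top','top21')
p=status.sense();print(p['position'],p['tcp_rot'],p['gripper_width'],p['force'])
a=cv2.resize(s['frame'][290:380,360:480],None,fx=5,fy=5,interpolation=cv2.INTER_CUBIC)
b=cv2.resize(cv2.imread('pics/scene7.png')[290:380,360:480],None,fx=5,fy=5,interpolation=cv2.INTER_CUBIC)
cv2.imwrite('pics/c23.png',cv2.resize(np.hstack([a,b]),(800,300)))
E
```

```text
[ 0.49208733 -0.04471376  0.26513855] [[ 0.00259797 -0.97471766  0.22342503]
 [ 0.00105574  0.22342833  0.97471979]
 [-0.99999607 -0.00229642  0.00160951]] 0.08532658980350465 [-0.20200045 -0.34553722  0.20499043]
```

View pics/c23.png

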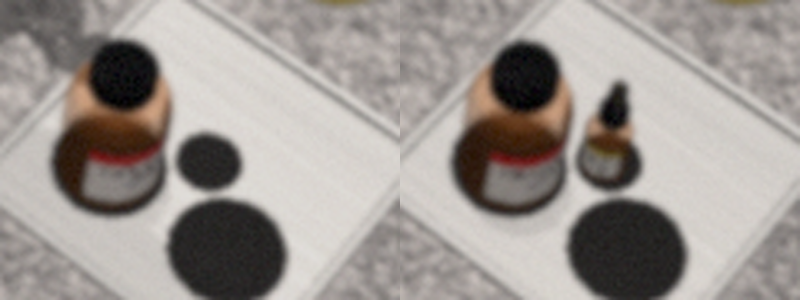

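Call:
send_rows(
  linear=[
    [0.003,0.035,0],
    [0.007,0.073,0],
    [0.01,0.11,0],
    [0.014,0.148,0],
    [0.017,0.185,0],
    [0.021,0.222,0],
    [0.024,0.258,0],
    [0.027,0.292,0],
    [0.03,0.325,0],
    [0.032,0.345,0],
  ],
  angular=[
    [0,0,0],
    [0,0,0],
    [0,0,0],
    [0,0,0],
    [0,0,0],
    [0,0,0],
    [0,0,0],
    [0,0,0],
    [0,0,0],
    [0,0,0],
  ],
)

```text
t: 34.88
position: [0.5239, 0.303, 0.2648]
tcp_rot: [[0.002, -0.975, 0.222], [0.002, 0.222, 0.975], [-1.0, -0.002, 0.002]]
force: [0.2, -1.0, 0.3]
gripper_width: 0.0853
```

```bash
python3 - <<'E'
from h import *
p=status.sense();print(p['position'],p['tcp_rot'][:,0],p['gripper_width'],p['force'])
E
```

```text
[0.52392756 0.30301146 0.26475942] [ 0.00218219  0.00173301 -0.99999612] 0.08526907635632795 [ 0.18584519 -0.986572    0.31149944]
```

Call:
send_rows(
  linear=[
    [0.001,0.004,0],
    [0.001,0.007,0],
    [0.001,0.007,0],
    [0.001,0.007,-0.004],
  ],
  angular=[
    [0,0,0],
    [-0.001,0.002,0],
    [-0.001,0.002,0],
    [-0.001,0.002,0],
  ],
)

```text
t: 35.22
position: [0.5253, 0.3089, 0.2612]
tcp_rot: [[0.001, -0.975, 0.223], [0.0, 0.223, 0.975], [-1.0, -0.001, 0.0]]
force: [0.1, -1.5, 0.4]
gripper_width: 0.0853
```

```bash
python3 - <<'E'
from h import *
s=snap('scene','scene22')
p=status.sense();print(p['position'],p['tcp_rot'][:,0])
cv2.imwrite('pics/c24.png',cv2.resize(s['frame'][60:230,150:330],None,fx=4,fy=3.4,interpolation=cv2.INTER_CUBIC))
E
```

```text
[0.52471783 0.30844062 0.25995157] [-6.76311937e-04 -2.48628285e-04 -9.99999740e-01]
```

View pics/c24.png

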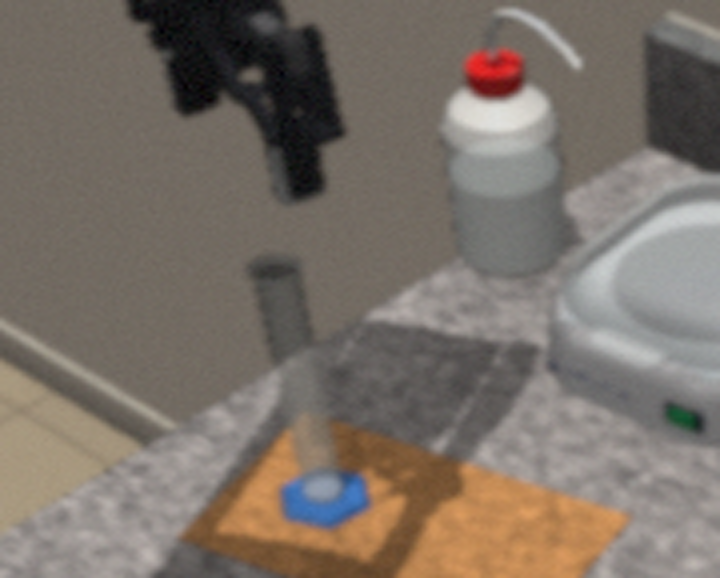

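Descend 0.113 to z ≈ 0.147 (y +1.5 mm), then close.

Call:
send_rows(
  linear=[
    [0,0.001,-0.008],
    [0,0.0015,-0.022],
    [0,0.0015,-0.038],
    [0,0.0015,-0.054],
    [0,0.0015,-0.07],
    [0,0.0015,-0.085],
    [0,0.0015,-0.098],
    [0,0.0015,-0.107],
    [0,0.0015,-0.112],
    [0,0.0015,-0.112],
  ],
  angular=[
    [0,0,0],
    [0,0,0],
    [0,0,0],
    [0,0,0],
    [0,0,0],
    [0,0,0],
    [0,0,0],
    [0,0,0],
    [0,0,0],
    [0,0,0],
  ],
)

```text
t: 36.1
position: [0.524, 0.309, 0.1467]
tcp_rot: [[-0.003, -0.975, 0.224], [-0.001, 0.224, 0.975], [-1.0, 0.002, -0.002]]
force: [-0.0, -0.1, 0.4]
gripper_width: 0.0852
```

Call:
send_rows(
  linear=[
    [0,0,0],
    [0,0,0],
    [0,0,0],
    [0,0,0],
    [0,0,0],
    [0,0,0],
    [0,0,0],
    [0,0,0],
    [0,0,0],
    [0,0,0],
  ],
  angular=[
    [0,0,0],
    [0,0,0],
    [0,0,0],
    [0,0,0],
    [0,0,0],
    [0,0,0],
    [0,0,0],
    [0,0,0],
    [0,0,0],
    [0,0,0],
  ],
  claw=1,
  grip_force=40,
)

```text
t: 36.93
position: [0.5245, 0.3093, 0.1472]
tcp_rot: [[-0.002, -0.975, 0.224], [-0.001, 0.224, 0.975], [-1.0, 0.002, -0.001]]
force: [0.2, 0.0, 4.8]
gripper_width: 0.0246
```

```bash
python3 - <<'E'
from h import *
s=snap('scene','scene23')
p=status.sense();print(p['position'],p['tcp_rot'][:,0],p['gripper_width'],p['force'])
cv2.imwrite('pics/c25.png',cv2.resize(s['frame'][90:260,150:330],None,fx=4,fy=3.4,interpolation=cv2.INTER_CUBIC))
E
```

```text
[0.52445502 0.30933637 0.14723967] [-1.69490762e-03 -7.04832203e-04 -9.99998315e-01] 0.02470828024833321 [0.08797571 0.90552196 4.75805428]
```

View pics/c25.png

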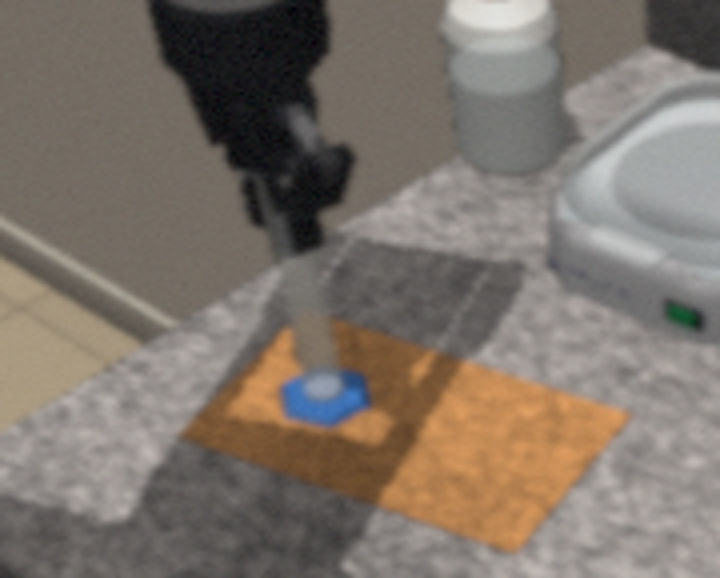

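Call:
send_rows(
  linear=[
    [0,0,0.004],
    [0,0,0.012],
    [0,0,0.025],
    [0,0,0.041],
    [0,0,0.058],
    [0,0,0.075],
    [0,0,0.092],
    [0,0,0.108],
    [0,0,0.12],
    [0,0,0.127],
  ],
  angular=[
    [0,0,0],
    [0,0,0],
    [0,0,0],
    [0,0,0],
    [0,0,0],
    [0,0,0],
    [0,0,0],
    [0,0,0],
    [0,0,0],
    [0,0,0],
  ],
)

```text
t: 37.82
position: [0.5249, 0.3095, 0.2762]
tcp_rot: [[0.0, -0.975, 0.224], [0.0, 0.224, 0.975], [-1.0, -0.0, 0.0]]
force: [0.6, 0.4, -1.0]
gripper_width: 0.0245
```

Call:
send_rows(
  linear=[
    [-0.001,-0.01,0],
    [-0.002,-0.03,0],
    [-0.004,-0.055,0],
    [-0.006,-0.083,0],
    [-0.008,-0.112,0],
    [-0.01,-0.141,0],
    [-0.012,-0.17,0],
    [-0.014,-0.199,0],
    [-0.016,-0.228,0],
    [-0.018,-0.257,0],
  ],
  angular=[
    [0,0,0],
    [0,0,0],
    [0,0,0],
    [0,0,0],
    [0,0,0],
    [0,0,0],
    [0,0,0],
    [0,0,0],
    [0,0,0],
    [0,0,0],
  ],
)

```text
t: 38.65
position: [0.5054, 0.0506, 0.2754]
tcp_rot: [[-0.002, -0.975, 0.224], [-0.0, 0.224, 0.975], [-1.0, 0.002, -0.001]]
force: [0.4, 0.1, -1.1]
gripper_width: 0.0244
```

```bash
python3 - <<'E'
from h import *
p=status.sense();print(p['position'],p['gripper_width'],p['force'])
E
```

```text
[0.5053995  0.05056254 0.275393  ] 0.024374161205801465 [ 0.40141004  0.08702559 -1.14733236]
```

Remaining d = (−0.0175, −0.258).

Call:
send_rows(
  linear=[
    [-0.002,-0.028,0],
    [-0.004,-0.056,0],
    [-0.006,-0.084,0],
    [-0.008,-0.112,0],
    [-0.01,-0.14,0],
    [-0.012,-0.168,0],
    [-0.014,-0.196,0],
    [-0.016,-0.222,0],
    [-0.017,-0.244,0],
    [-0.0175,-0.256,0],
  ],
  angular=[
    [0,0,0],
    [0,0,0],
    [0,0,0],
    [0,0,0],
    [0,0,0],
    [0,0,0],
    [0,0,0],
    [0,0,0],
    [0,0,0],
    [0,0,0],
  ],
)

```text
t: 39.48
position: [0.4866, -0.2079, 0.2746]
tcp_rot: [[-0.003, -0.974, 0.225], [-0.001, 0.225, 0.974], [-1.0, 0.003, -0.001]]
force: [-0.1, 0.1, -0.1]
gripper_width: 0.0244
```

Call:
send_rows(
  linear=[
    [0,0,0],
    [0,0,0],
    [0,0,0],
  ],
  angular=[
    [0,0,0],
    [0,0,0],
    [0,0,0],
  ],
)

```text
t: 39.73
position: [0.4861, -0.2069, 0.2741]
tcp_rot: [[-0.004, -0.974, 0.225], [0.001, 0.225, 0.974], [-1.0, 0.004, -0.0]]
force: [-0.3, -0.2, -1.6]
gripper_width: 0.0244
```

```bash
python3 - <<'E'
from h import *
s=snap('scene','scene24')
p=status.sense();print(p['position'],p['tcp_rot'][:,0],p['gripper_width'],p['force'])
cv2.imwrite('pics/c26.png',cv2.resize(s['frame'][200:400,350:530],None,fx=4,fy=3,interpolation=cv2.INTER_CUBIC))
E
```

```text
[ 0.4862541  -0.20667668  0.27429361] [-3.98079913e-03  4.23281913e-04 -9.99991987e-01] 0.02437733671566787 [-0.72838462  0.33072782 -0.09003713]
```

View pics/c26.png

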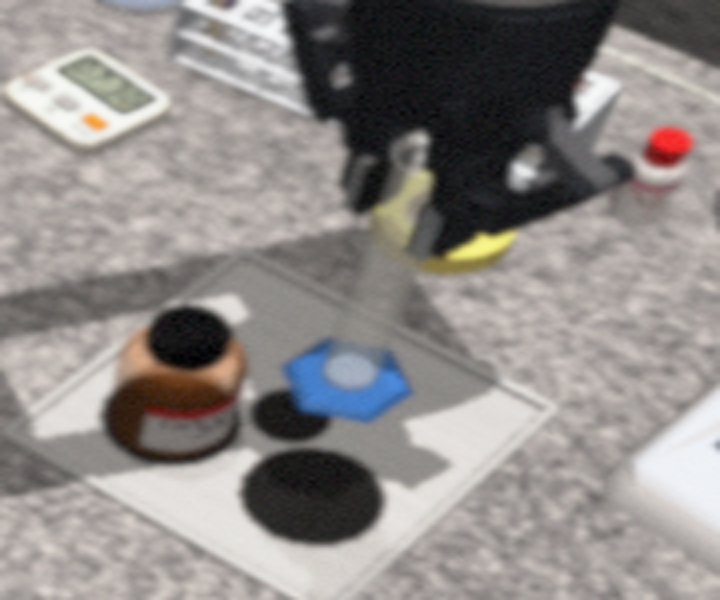

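Call:
send_rows(
  linear=[
    [0.001,-0.0005,-0.005],
    [0.002,-0.001,-0.015],
    [0.002,-0.001,-0.03],
    [0.002,-0.001,-0.046],
    [0.002,-0.001,-0.063],
    [0.002,-0.001,-0.08],
    [0.002,-0.001,-0.096],
    [0.002,-0.001,-0.109],
    [0.002,-0.001,-0.118],
    [0.002,-0.001,-0.122],
  ],
  angular=[
    [0,-0.002,0],
    [0,-0.004,0],
    [0,-0.004,0],
    [0,-0.004,0],
    [0,-0.004,0],
    [0,-0.004,0],
    [0,-0.004,0],
    [0,-0.004,0],
    [0,-0.004,0],
    [0,-0.004,0],
  ],
)

```text
t: 40.62
position: [0.4874, -0.2065, 0.1504]
tcp_rot: [[-0.002, -0.975, 0.224], [0.002, 0.224, 0.975], [-1.0, 0.003, 0.001]]
force: [-0.3, 0.0, -0.1]
gripper_width: 0.0241
```

Call:
send_rows(
  linear=[
    [0,0,-0.0005],
    [0,0,-0.001],
    [0,0,-0.001],
    [0,0,-0.001],
  ],
  angular=[
    [0,0,0],
    [0,0,0],
    [0,0,0],
    [0,0,0],
  ],
)

```text
t: 40.95
position: [0.4877, -0.2067, 0.1499]
tcp_rot: [[-0.001, -0.975, 0.224], [0.001, 0.224, 0.975], [-1.0, 0.002, 0.001]]
force: [-0.1, 1.1, -0.5]
gripper_width: 0.0244
```

Call:
send_rows(
  linear=[
    [0,0,-0.0005],
    [0,0,-0.001],
    [0,0,-0.0013],
    [0,0,-0.0013],
  ],
  angular=[
    [0,0,0],
    [0,0,0],
    [0,0,0],
    [0,0,0],
  ],
)

```text
t: 41.28
position: [0.4882, -0.2069, 0.1493]
tcp_rot: [[-0.0, -0.975, 0.224], [0.001, 0.224, 0.975], [-1.0, 0.001, 0.001]]
force: [0.0, 0.3, 4.7]
gripper_width: 0.0244
```

Contact at the expected height; release and check before rising.

Call:
send_rows(
  linear=[
    [0,0,0],
    [0,0,0],
    [0,0,0],
    [0,0,0],
    [0,0,0],
    [0,0,0],
    [0,0,0],
    [0,0,0],
  ],
  angular=[
    [0,0,0],
    [0,0,0],
    [0,0,0],
    [0,0,0],
    [0,0,0],
    [0,0,0],
    [0,0,0],
    [0,0,0],
  ],
  claw=0,
)

```text
t: 41.95
position: [0.4882, -0.2069, 0.1492]
tcp_rot: [[-0.0, -0.975, 0.224], [0.001, 0.224, 0.975], [-1.0, 0.001, 0.001]]
force: [0.9, 0.2, 0.3]
gripper_width: 0.0852
```

Call:
send_rows(
  linear=[
    [0,0,0.006],
    [0,0,0.018],
    [0,0,0.035],
    [0,0,0.06],
    [0,0,0.085],
    [0,0,0.11],
    [0,0,0.13],
    [0,0.02,0.14],
    [0,0.05,0.14],
    [0,0.085,0.14],
  ],
  angular=[
    [0,0,0],
    [0,0,0],
    [0,0,0],
    [0,0,0],
    [0,0,0],
    [0,0,0],
    [0,0,0],
    [0,0,0],
    [0,0,0],
    [0,0,0],
  ],
)

```text
t: 42.78
position: [0.4889, -0.1224, 0.2908]
tcp_rot: [[0.003, -0.974, 0.226], [-0.001, 0.226, 0.974], [-1.0, -0.003, -0.0]]
force: [0.5, 0.1, 0.5]
gripper_width: 0.0854
```

Call:
send_rows(
  linear=[
    [0,0.035,0],
    [0,0.07,0],
    [0,0.105,0],
    [0,0.14,0],
    [0,0.175,0],
    [0,0.21,0],
    [0,0.245,0],
    [0,0.275,0],
    [0,0.29,0],
    [0,0.29,0],
  ],
  angular=[
    [0,0,0],
    [0,0,0],
    [0,0,0],
    [0,0,0],
    [0,0,0],
    [0,0,0],
    [0,0,0],
    [0,0,0],
    [0,0,0],
    [0,0,0],
  ],
)

```text
t: 43.62
position: [0.4887, 0.1707, 0.2913]
tcp_rot: [[0.003, -0.975, 0.223], [0.001, 0.223, 0.975], [-1.0, -0.003, 0.002]]
force: [0.0, 0.3, 0.4]
gripper_width: 0.0849
```

Call:
send_rows(
  linear=[
    [0,0.02,0],
    [0,0.04,0],
    [0,0.05,0],
    [0,0.05,0],
    [0,0.05,0],
    [0,0.05,0],
  ],
  angular=[
    [0,0,0],
    [0,0,0],
    [0,0,0],
    [0,0,0],
    [0,0,0],
    [0,0,0],
  ],
)

```text
t: 44.12
position: [0.4886, 0.2195, 0.2913]
tcp_rot: [[0.003, -0.975, 0.223], [-0.0, 0.223, 0.975], [-1.0, -0.003, 0.001]]
force: [0.8, -0.1, -0.5]
gripper_width: 0.0855
```

```bash
python3 - <<'E'
from h import *
s=snap('scene','scene25');t=snap('top','top25')
p=status.sense();print(p['position'],p['gripper_width'],p['force'])
f=lambda im,a,b,c,d:cv2.resize(im[a:b,c:d],(400,300),interpolation=cv2.INTER_CUBIC)
o=cv2.imread('pics/scene0.png');ot=cv2.imread('pics/top0.png')
cv2.imwrite('pics/fin.png',np.vstack([np.hstack([f(s['frame'],290,385,360,480),f(o,290,385,360,480)]),np.hstack([f(t['frame'],200,290,350,460),f(ot,200,290,350,460)])]))
E
```

```text
[0.48870152 0.21953251 0.2912993 ] 0.08501709872410648 [-0.50760874  0.2056609  -1.04593243]
```

View pics/fin.png

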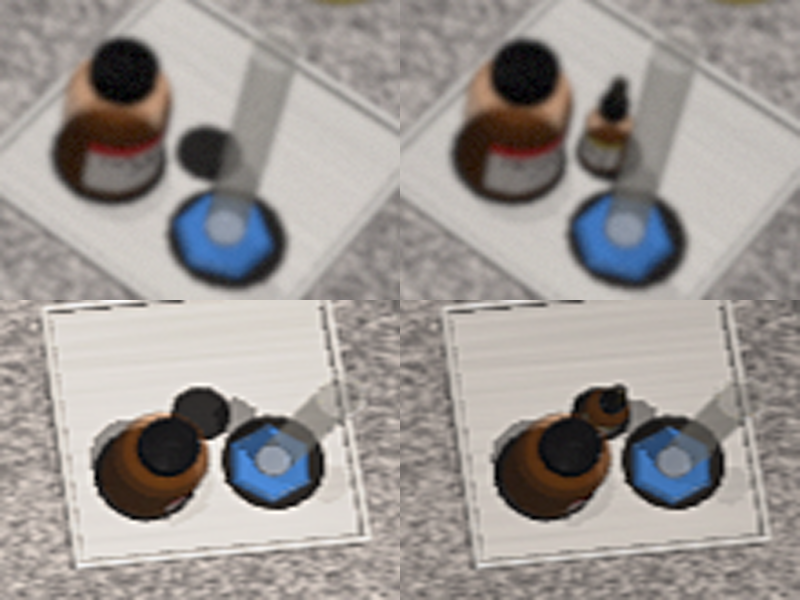

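View pics/scene25.png

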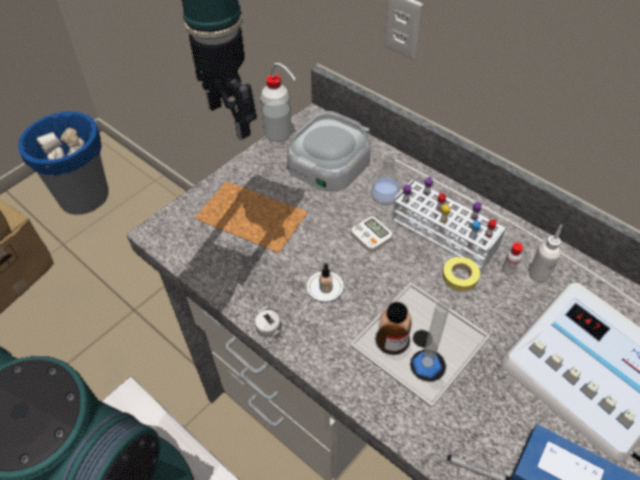

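Bottle (crop 110,120) and cylinder (225,235) match the starting pictures to within a pixel. The oil bottle stands in the dish (scene 325,280), and the timer, tape and tally counter have not moved.

```bash
python3 -c "
from rig import order
print(order.close_job())"
```

```text
the job is handed in; nothing more can be done
None
```

I moved the cylinder and then the big bottle onto the cork mat, and stood the oil bottle in the dish. After that I put the bottle and then the cylinder back on their own coasters, and handed the job in at about 44 s.

**Final pictures, both cameras:** The bottle and cylinder look the same as at the start, to about a pixel (roughly 2 mm). The oil bottle stands upright about 2 mm from the middle of the dish. The timer, tape roll and tally counter show no shift, and the arm is clear of everything.

**Checks that disagreed:**
- **Camera offset:** The two cameras differed by about 4.5 mm in y. I used the mean; the coaster centres found that way agreed with the poses where the gripper held the bottle and cylinder to about 2 mm.
- **Measured heights:** Two-view heights came out high by about 5 mm on the bottle cap and 5 to 9 mm on the oil coaster and cylinder coaster. The heights at which each object touched down matched the given figures to within about 1 mm.
- **Bottle width:** The gripper read 51 to 52 mm on the 54 mm bottle body, but the grip held throughout.

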